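# Recharge the bench air dryer and aim its hood at the tote

## Task

Change the cassettes in the basement air dryer: put every spent cassette that is in its tray into the grey bin, set all the fresh cassettes lying on the bench into the tray, each flat in a slot of its own with the rib up, and then put the dome lid squarely on the tray. Only after that, screw the outlet hood down clockwise, in as many grips as it takes, and leave it with its nozzle facing the middle of the tote's round port; leave the paint can and the jar where they are.

Things in the scene. Friction and masses are not known exactly. Their poses are not given: they have to be found in the camera images.
- dryer: fixed air dryer: an open cassette tray and, at +y, a blower block (60 mm high) whose upright threaded neck (axis x 0, y +213 mm) carries the hood (165 mm high to its top). Origin on the bench under the tray's centre; x across the tray, y along it, z up. Tray outside 106 (x) by 220 (y) mm, inside 94 by 208 mm, rim 55 mm up.
- tray_floor (a point): centre of the tray's floor, 12 mm above the bench, axes as the dryer's. Three dividers (4 mm thick, 23 mm high) make four slots 48 to 50 mm wide, centred at y = -78.5, -26, 26 and 78.5 mm from here. One cassette stands in a slot on the floor, its length along x (either way round), rib up.
- hood (a joint): angle of the screw-on outlet hood on the neck, rad: grows as the hood is turned clockwise seen from above (it sinks 8 mm a turn). Stops at 0 and 7.5; it stays where it is left (thread friction about 0.12 N m). It starts between 0.1 and 1.5; it faces the tote's port at one value only, between 3.5 and 4.6.
- hood_fin (a point): centre of the hood's grip fin, on the neck axis; x points out along the nozzle, z up. The fin is a black upright plate 64 long (along x), 12 thick, its top 17 mm above this point, standing 33 mm clear of the hood's top. The hood is a grey drum 84 mm wide, 50 mm high; its nozzle, 60 mm wide, ends in a black louvred face 71 mm from the axis.
- tote_port (a point): centre of the mouth of the round intake port of a fixed storage tote (clear sides, grey lid, 280 mm wide, 150 mm high): a white pipe stub 80 mm wide, black inside, standing 28 mm out of the tote's side towards the hood, 0.1 to 0.25 m from the hood's axis. x points into the tote.
- bin: fixed open grey bin for spent cassettes, outside 150 (x) by 170 (y) by 75 mm high, walls and floor 5 mm. Origin under its centre on the bench.
- lid_handle (a point): centre of the handle of the loose white tray lid (0.3 kg): 124 (x) by 238 (y) by 50 mm, z up. Handle: plate 80 long (along y), 14 thick, 32 mm high, its centre 66 mm above the lid's lower edge. Square over the tray (either way round) the 14 mm skirt goes round the tray's outside with 5 mm play and the lid rests on the rim, this point 107 mm above the bench.
- fresh0_mid (a point): a fresh absorber cassette: white block 84 long (its x) x 40 wide x 34 mm high; on top a grip rib along its length, 50 long, 12 thick, 28 mm high (whole height 62 mm), 0.14 kg. This point: its centre, 31 mm above its underside, z up through the rib; the rib's mid-height is 17 mm above this point. Starts upright on the bench; absent in some runs.
- fresh1_mid (a point): a fresh absorber cassette: white block 84 long (its x) x 40 wide x 34 mm high; on top a grip rib along its length, 50 long, 12 thick, 28 mm high (whole height 62 mm), 0.14 kg. This point: its centre, 31 mm above its underside, z up through the rib; the rib's mid-height is 17 mm above this point. Starts upright on the bench; absent in some runs.
- fresh2_mid (a point): a fresh absorber cassette: white block 84 long (its x) x 40 wide x 34 mm high; on top a grip rib along its length, 50 long, 12 thick, 28 mm high (whole height 62 mm), 0.14 kg. This point: its centre, 31 mm above its underside, z up through the rib; the rib's mid-height is 17 mm above this point. Starts upright on the bench; absent in some runs.
- fresh3_mid (a point): a fresh absorber cassette: white block 84 long (its x) x 40 wide x 34 mm high; on top a grip rib along its length, 50 long, 12 thick, 28 mm high (whole height 62 mm), 0.14 kg. This point: its centre, 31 mm above its underside, z up through the rib; the rib's mid-height is 17 mm above this point. Starts upright on the bench; absent in some runs.
- spent0_mid (a point): a spent absorber cassette: white block 84 long (its x) x 40 wide x 34 mm high; on top a grip rib along its length, 50 long, 12 thick, 28 mm high (whole height 62 mm), 0.14 kg. This point: its centre, 31 mm above its underside, z up through the rib; the rib's mid-height is 17 mm above this point. Starts in a slot of the tray; absent in some runs.
- spent1_mid (a point): a spent absorber cassette: white block 84 long (its x) x 40 wide x 34 mm high; on top a grip rib along its length, 50 long, 12 thick, 28 mm high (whole height 62 mm), 0.14 kg. This point: its centre, 31 mm above its underside, z up through the rib; the rib's mid-height is 17 mm above this point. Starts in a slot of the tray; absent in some runs.
- spent2_mid (a point): a spent absorber cassette: white block 84 long (its x) x 40 wide x 34 mm high; on top a grip rib along its length, 50 long, 12 thick, 28 mm high (whole height 62 mm), 0.14 kg. This point: its centre, 31 mm above its underside, z up through the rib; the rib's mid-height is 17 mm above this point. Starts in a slot of the tray; absent in some runs.
- paint_can: bystander: can 84 mm wide, 110 mm high; origin under its centre
- jar: bystander: jar 64 mm wide, 90 mm high; origin under its centre
Mind the look-alikes: they are no part of the job. What is shaped like the part that bears spent2_mid but brown or red is not meant.

How it is judged (in metres and radians):
On the way, in this order (a step that is already met when the one before it is completed fails the run):
1. all spent cassettes are in the bin and all fresh ones flat in the tray's slots (x of fresh0_mid in the frame of dryer between -0.012 and 0.012 m and y of fresh0_mid in the frame of dryer between -0.09 and 0.09 m and z of fresh0_mid in the frame of dryer between 0.035 and 0.052 m and angle between each of fresh0_mid, fresh1_mid, fresh2_mid, fresh3_mid's own z axis and vertical below 0.15 rad and x of fresh1_mid in the frame of dryer between -0.012 and 0.012 m and y of fresh1_mid in the frame of dryer between -0.09 and 0.09 m and z of fresh1_mid in the frame of dryer between 0.035 and 0.052 m and x of fresh2_mid in the frame of dryer between -0.012 and 0.012 m and y of fresh2_mid in the frame of dryer between -0.09 and 0.09 m and z of fresh2_mid in the frame of dryer between 0.035 and 0.052 m and x of fresh3_mid in the frame of dryer between -0.012 and 0.012 m and y of fresh3_mid in the frame of dryer between -0.09 and 0.09 m and z of fresh3_mid in the frame of dryer between 0.035 and 0.052 m and x of spent0_mid in the frame of bin between -0.075 and 0.075 m and y of spent0_mid in the frame of bin between -0.085 and 0.085 m and z of spent0_mid in the frame of bin between 0 and 0.075 m and x of spent1_mid in the frame of bin between -0.075 and 0.075 m and y of spent1_mid in the frame of bin between -0.085 and 0.085 m and z of spent1_mid in the frame of bin between 0 and 0.075 m and x of spent2_mid in the frame of bin between -0.075 and 0.075 m and y of spent2_mid in the frame of bin between -0.085 and 0.085 m and z of spent2_mid in the frame of bin between 0 and 0.075 m), for 0.2 s.
2. the lid is seated squarely on the tray (x of lid_handle in the frame of dryer between -0.012 and 0.012 m and y of lid_handle in the frame of dryer between -0.012 and 0.012 m and z of lid_handle in the frame of dryer between 0.095 and 0.113 m and angle between lid_handle's own z axis and vertical below 0.05 rad), for 0.2 s.
3. the hood's nozzle faces the tote's port (y of tote_port in the frame of hood_fin between -0.032 and 0.032 m and x of tote_port in the frame of hood_fin above 0.05 m), for 0.2 s.
At the end, for the whole second after the job is handed in: Spent cassettes in the bin, below its rim; fresh ones flat in tray slots, rib up (tilt under 0.15 rad); lid on the rim (centred to 12 mm, tilt under 0.05 rad); the line out along the nozzle passes within 32 mm sideways of the port centre; hood and lid at rest (all of step 1 and all of step 2 and all of step 3 and velocity of joint hood between -0.05 and 0.05 rad/s and linear speed of lid below 0.02 m/s); the robot touches nothing.
It fails at once if the paint can is pushed more than 50 mm from its place (distance of paint_can from where it was at the start of the episode above 0.05 m).
It fails at once if the jar is pushed more than 50 mm from its place (distance of jar from where it was at the start of the episode above 0.05 m).
Of fresh0, fresh1, fresh2, fresh3 only 2 to 4 are there at a start; the rules pass over those that are not, and their reading is None.
Of spent0, spent1, spent2 only 2 to 3 are there at a start; the rules pass over those that are not, and their reading is None.
At some moment in a run one of fresh0, fresh1, fresh2, fresh3 may be knocked a few centimetres aside while the robot is not near it.
It also fails if it takes over 210 s, if anything falls off the work surface, if the arm or the gripper's body presses on something with over 40 N, if the wrist force passes 120 N, or if a joint passes its speed limit or range.

## Robot

A 6-joint arm with a two-finger parallel gripper is mounted at the origin on the work surface. World frame = base frame: x ahead of the robot, y to its left, z up, the work surface at z = 0. Lengths are in mm, angles in rad, forces in N, time in s.
With the tool pointing down it reaches from about 350 to 875 mm from the base axis. Payload 4.2 kg.
Tool frame: the origin (TCP) lies on the mounting face of the last link; the fingertips stand 173 mm ahead of it and the grasp point (between the pads) lies 155 mm ahead of it; z points along the fingers, y is the direction in which the jaws open and shut (so a half turn about z gives the same grasp; the last joint's range is limited). The gripper opens to 85 mm and grips with 20 to 120 N. Pads are 22 mm wide; open, the fingers measure 114 mm over their backs; the gripper's body (76 mm by 85 mm) begins 54 mm behind the grasp point. The pads swing forward as they close: fully open they stand 13 mm farther back than shut.
Start: joints at [-0.956, 0.385, 0.008, 0, -1.194, -0.259], TCP at [217.727, -585.828, 404.712] pointing down, gripper open.
Joint ranges: [-3.14, 3.14], [-1.21, 2.06], [-1.07, 1.41], [-3.16, 2.05], [-2.99, -0.16], [-3.1, 3.1]. Speed limits (rad/s): [2.79, 2.79, 3.14, 3.14, 3.14, 3.14].

## Interface

Orientations are given as a unit quaternion [x, y, z, w].
In Python, from bench import arm gives the robot as it stands. The module is installed in compiled form; this text tells all that it offers.
- The arm moves only by the tool play_rows, never from a script. Its argument "moves" is a list of rows, each a list of 3 entries, a list of its own where there are three numbers: the shift along the world's x, y, z in units of 30 cm (1.0 is 30 cm), then the turn about the world's z in units of 30 degrees (1.0 is 30 degrees), then the gripper's target within -1 to 1 (shut at 1, half-way at 0, fully open at -1). In form: [[[x, y, z], turn, jaw], ...]. A call has 1 to 12 rows; each row is the pose to reach, as a shift and turn from the pose measured when the call began; what a row does not reach only later rows make up. A row lasts 1/8 s, in which the tool goes at most 62.5 mm and 10.7 degrees, less where a joint would pass 70% of its speed; a pose out of reach is approached as far as the arm can. A call with a number of a shift or a turn outside -1 to 1 is refused whole. A call with a gripper value outside its range is refused whole. The fingers move at their own pace and stop on an object; the grip force is fixed at half the most. Time passes only in rows, so rows that repeat a pose let the fingers close. It gives the time, the measured TCP pose, the force and the opening at its end, in the units of the state.
- arm.read_state(): the state, without advancing time (a new reading comes with each control period).
- arm.get_image(name): name is "scene" or "top"; returns a dict with "pixels" (420x560x3 uint8, red, green, blue), "vfov" (degrees; the focal length in pixels is half the picture's height over the tangent of half this angle, whatever the lens; pixels are square), "cx", "cy" (the principal point, pixels), "dist" ([k1, k2, p1, p2, k3] as OpenCV has them; the pictures are not rectified), "xyz" and "rotation" of the camera in the world. Camera axes: x right, y up, looking along -z (the intrinsics and any distortion apply to the point x, -y, -z); pixel columns grow to the right and rows downward; lengths in mm; the calibration is good to about 2 mm. A picture is of the moment at which its call begins. There is no depth.
- arm.job_done(): hands the job in, once; it reports no verdict.
Trained networks look in a picture, given as the dict that the camera call returned (one of the last four; its "shot" number tells which), for a name from the list of things; names that differ only in an ending like _2 or _b are one class to them, and where a whole thing is asked for, a point or a joint stands for the part that bears it (a point fixed in the world has none). Each returns a list of dicts, best first, with "conf" (0 to 1); they miss things now and then, are a little off and sometimes report something else, mostly with a low value. They report only what shows in the picture. A call takes as long as a camera call. They do not tell look-alikes from the thing itself.
- arm.look_for(name, picture): "centre" ([x, y, z] in mm, in world coordinates, good to about 4 mm: the middle of the surface that is visible of it).
The state is a dict: "clock": time; "joints": joint angles; "joint_vel": joint speeds; "joint_efforts": joint torques, N m; "position": TCP position; "ee_rot": TCP orientation; "contact_force": force on the tool from outside, world axes, zero at the start; "wrist_torque": the same for the moment, N m; "gripper_width": finger opening in mm.
Only numpy, scipy, OpenCV 4.12 (cv2) and the standard library are available. Lean on these libraries where they do the work, as an engineer would, in place of code of your own. Each camera call takes 0.05 s, during which the arm holds its last target.

## Working session

There is one attempt and no reset: what is moved stays moved. The work goes in short steps, Python scripts to look and compute and a tool call to move; the robot and the scene stay as the last step left them, time stands still between calls to the robot, and variables do not carry over. Pictures are saved under pics/ and viewed, and the job is handed in when it is done.

Besides the shell and the picture viewer there is one more tool, called after "Call:" as name(argument=value, ...) on one line, values as JSON. play_rows: Moves the arm, as the interface text tells. Shifts and turns lie within -1 to 1; 1 stands for 30 cm of shift or 30 degrees of turn. Its arguments: {"type":"object","properties":{"moves":{"type":"array"}},"required":["moves"]}

```bash
mkdir -p pics; cat > h.py <<'E'
import numpy as np, cv2
from bench import arm
def K(im):
    h=im["pixels"].shape[0]; f=h/2/np.tan(np.radians(im["vfov"])/2)
    return np.array([[f,0,im["cx"]],[0,f,im["cy"]],[0,0,1.]])
def R(im):
    r=np.array(im["rotation"],float)
    if r.shape==(3,3): return r
    from scipy.spatial.transform import Rotation
    return Rotation.from_quat(r).as_matrix()
def proj(im,P):
    P=np.atleast_2d(np.array(P,float)); c=(P-np.array(im["xyz"]))@R(im)
    c=c*[1,-1,-1]
    return cv2.projectPoints(c.reshape(-1,1,3),np.zeros(3),np.zeros(3),K(im),np.array(im["dist"],float))[0].reshape(-1,2)
def unproj(im,px,z):
    px=np.atleast_2d(np.array(px,float)).reshape(-1,1,2)
    u=cv2.undistortPoints(px,K(im),np.array(im["dist"],float)).reshape(-1,2)
    d=np.c_[u[:,0],-u[:,1],-np.ones(len(u))]@R(im).T
    o=np.array(im["xyz"]); t=(z-o[2])/d[:,2]
    return o+d*t[:,None]
def save(im,n,crop=None,s=1):
    p=im["pixels"][:,:,::-1]
    if crop: x0,y0,x1,y1=crop; p=p[y0:y1,x0:x1]
    p=cv2.resize(p,None,fx=s,fy=s,interpolation=cv2.INTER_CUBIC)
    cv2.imwrite(f"pics/{n}.png",p)
E
python3 - <<'E'
from h import *
for n in["scene","top"]:
    im=arm.get_image(n); save(im,n+"0",s=1.4)
    print(n,im["vfov"],im["cx"],im["cy"],im["dist"],im["xyz"],im["rotation"])
    for k in["dryer","hood","hood_fin","tote_port","bin","lid_handle","fresh0_mid","spent0_mid","paint_can","jar","tray_floor"]:
        try: print(k,[(np.round(d["centre"]).tolist(),round(d["conf"],2),np.round(proj(im,d["centre"])[0]).tolist()) for d in arm.look_for(k,im)])
        except Exception as e: print(k,e)
print(arm.read_state())
E
```

```text
scene 50.095703306405476 281.6312343541496 206.03309022621127 [-0.08505832  0.          0.          0.          0.        ] [1192.37967686  513.99488491  731.79242774] [0.20286778 0.41886659 0.79466925 0.38973867]
dryer [([660.0, 113.0, 50.0], 0.83, [288.0, 294.0])]
hood [([639.0, 155.0, 127.0], 0.93, [311.0, 270.0])]
hood_fin [([638.0, 153.0, 129.0], 0.56, [311.0, 268.0]), ([442.0, 88.0, 33.0], 0.2, [334.0, 243.0])]
tote_port [([759.0, 399.0, 144.0], 0.66, [398.0, 370.0])]
bin [([655.0, 114.0, 47.0], 0.72, [290.0, 294.0])]
lid_handle [([760.0, 402.0, 146.0], 0.15, [400.0, 370.0])]
fresh0_mid [([460.0, -182.0, 30.0], 0.89, [246.0, 209.0])]
spent0_mid [([633.0, -143.0, 50.0], 0.65, [210.0, 241.0])]
paint_can [([687.0, -326.0, 79.0], 0.68, [143.0, 214.0]), ([461.0, -186.0, 32.0], 0.58, [245.0, 208.0]), ([659.0, -454.0, 90.0], 0.42, [121.0, 189.0])]
jar [([659.0, -451.0, 88.0], 0.59, [122.0, 190.0])]
tray_floor [([659.0, 115.0, 46.0], 0.95, [289.0, 295.0])]
top 46.39767762883759 278.48657356433887 211.8087233893027 [-0.15928042  0.          0.          0.          0.        ] [ 206.8336
[... 949 characters left out ...]
: array([-9.56439088e-01,  3.84730678e-01,  7.86926896e-03,  3.94029869e-05,
       -1.19402661e+00, -2.58587165e-01]), 'joint_vel': array([ 1.97648529e-03,  7.86058007e-05, -1.41480218e-03, -3.56050540e-04,
        8.35746066e-04, -2.41444708e-03]), 'joint_efforts': array([-2.70754927e-04, -3.92096579e+01,  1.88619357e+01,  4.19058144e+00,
       -2.57096572e-04,  1.19961896e-05]), 'position': array([ 217.69951704, -585.83771797,  404.68734319]), 'ee_rot': array([-1.76955517e-01,  9.84218849e-01,  3.38018241e-05, -3.59821904e-05]), 'contact_force': array([0.41518448, 0.50081564, 0.79895834]), 'wrist_torque': array([ 0.07418454, -0.02897041, -0.02270464]), 'gripper_width': 85.07979682886577}
```

View pics/scene0.png

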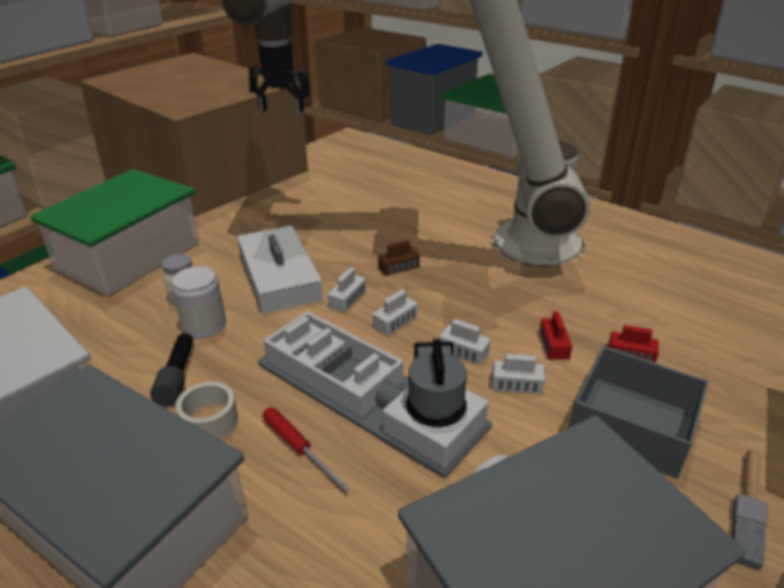

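View pics/top0.png

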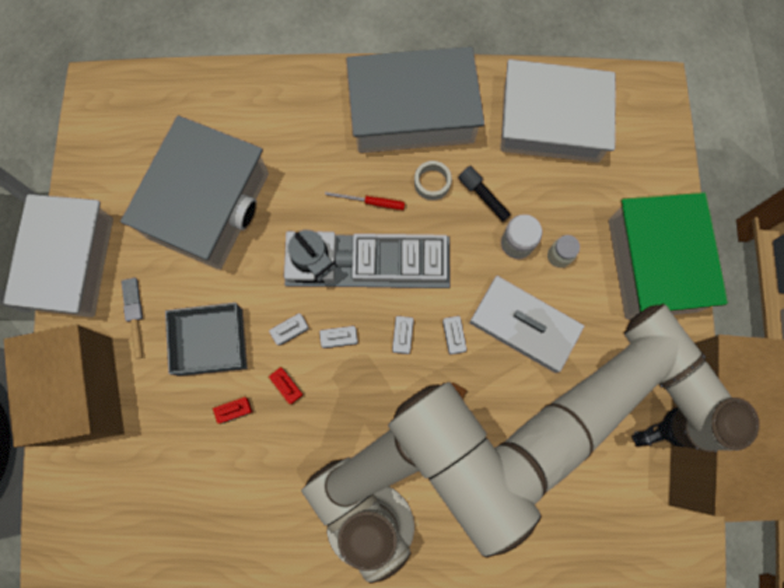

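The scene shows 4 white cassettes on the bench: top picture, at 1.4x scale, (289,329), (338,337), (403,335) and (454,335). There are 3 white ones in the tray at (366,257), (411,257) and (433,257). The red ones at (285,385) and (232,410) are look-alikes, as is a brown one that only the scene view shows, at (398,257). The port is at (243,211) and the lid at (527,322). I'll enlarge to measure.

```bash
python3 - <<'E'
from h import *
im=arm.get_image("top"); np.save("top0.npy",im,allow_pickle=True)
save(im,"t1",(180,130,380,280),4)
save(im,"t2",(70,60,270,210),4)
save(im,"t3",(320,140,440,280),4)
im=arm.get_image("scene"); np.save("scene0.npy",im,allow_pickle=True)
save(im,"s1",(170,170,420,340),3.2)
E
```

```text
(no output)
```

View pics/t1.png

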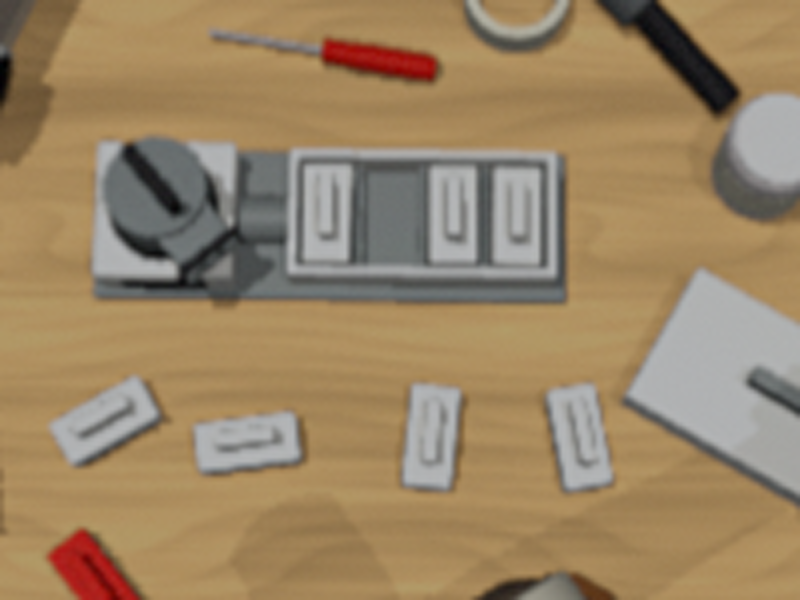

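View pics/t2.png

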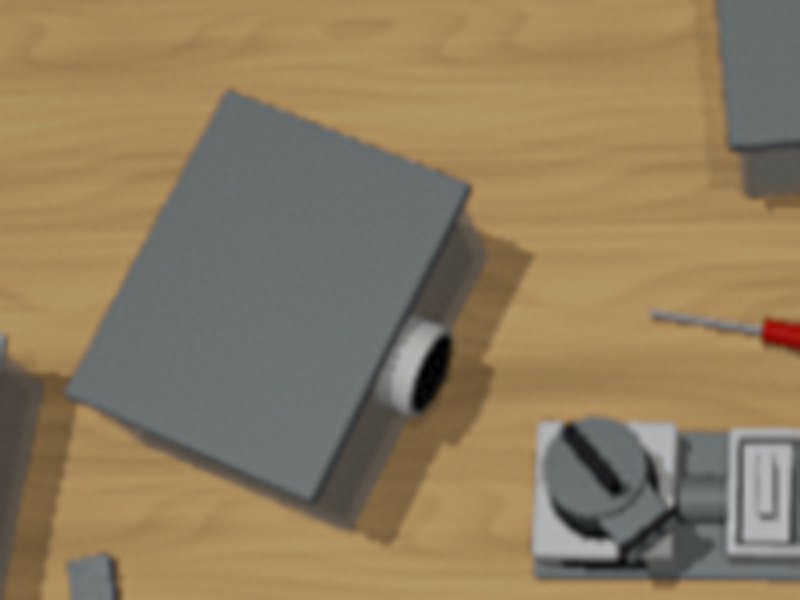

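View pics/t3.png

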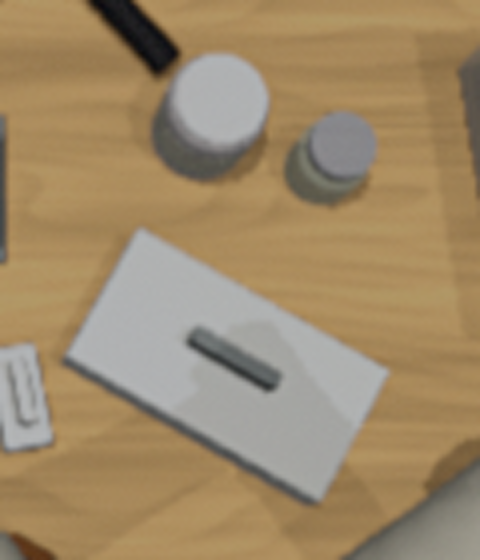

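View pics/s1.png

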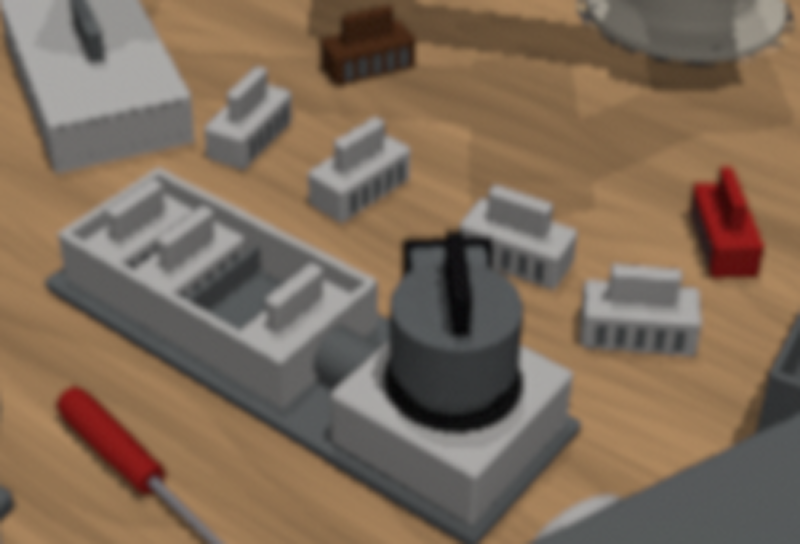

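```bash
cat > fit.py <<'E'
from h import *
from scipy.optimize import minimize
def box(cx,cy,yaw,lx,ly,z0,z1,ox=0,oy=0):
    c,s=np.cos(yaw),np.sin(yaw)
    return np.array([[cx+c*(a+ox)-s*(b+oy),cy+s*(a+ox)+c*(b+oy),z] for a in(-lx/2,lx/2) for b in(-ly/2,ly/2) for z in(z0,z1)])
S=4
def sil(im,boxes,shape,off):
    m=np.zeros(shape,np.uint8)
    for b in boxes:
        p=(proj(im,b)-off)*S
        cv2.fillConvexPoly(m,cv2.convexHull(np.round(p*16).astype(np.int32)),255,shift=4)
    return m
def mask(im,off,w,satmax=70):
    x0,y0=off
    p=im["pixels"][y0:y0+w,x0:x0+w]
    p=cv2.resize(p,None,fx=S,fy=S,interpolation=cv2.INTER_LINEAR)
    return ((p.max(2).astype(int)-p.min(2))*255//np.maximum(p.max(2),1)<satmax).astype(np.uint8)*255
def fit(ims,x0,mk,w=44,satmax=70):
    data=[]
    for im in ims:
        c=proj(im,[x0[0],x0[1],30])[0]; off=np.maximum(np.round(c-w/2).astype(int),0)
        m=mask(im,off,w,satmax)
        n,l,st,ct=cv2.connectedComponentsWithStats(m)
        init=sil(im,mk(*x0),m.shape,off)
        best=max(range(1,n),key=lambda i:(init[l==i]>0).sum())
        m=(l==best).astype(np.uint8)*255
        data.append((im,off,cv2.GaussianBlur(cv2.morphologyEx(m,cv2.MORPH_CLOSE,np.ones((5,5))),(9,9),0).astype(float)))
    def cost(p):
        return sum(np.abs(cv2.GaussianBlur(sil(im,mk(*p),m.shape,o),(9,9),0)-m).sum()/m.sum() for im,o,m in data)
    r=None
    for y in (0,.15,-.15):
        s=minimize(cost,[x0[0],x0[1],x0[2]+y],method="Nelder-Mead",options=dict(initial_simplex=np.array([[x0[0],x0[1],x0[2]+y]])+np.array([[0,0,0],[12,0,0],[0,12,0],[0,0,.2]]),xatol=.05,fatol=1e-4))
        if r is None or s.fun<r.fun:r=s
    return r.x,r.fun/len(ims)
cass=lambda x,y,a:[box(x,y,a,84,40,0,34),box(x,y,a,50,12,34,62)]
E
cat > f1.py <<'E'
from fit import *
T=np.load("top0.npy",allow_pickle=True).item(); Sc=np.load("scene0.npy",allow_pickle=True).item()
g={'A':(206,236,.6+1.2),'B':(242,240,1.6),'C':(288,239.5,0),'D':(324.5,239,.2)}
T2={}
for k,(u,v,a) in g.items():
    p=unproj(T,[u,v],34)[0]
    for n,ims in(("both",[T,Sc]),("top",[T]),("scene",[Sc])):
        x,f=fit(ims,[p[0],p[1],a],cass); print(k,n,np.round(x[:2],1),round(np.degrees(x[2]),1),round(f,3))
E
python3 f1.py
```

```text
A both [453.6 196. ] 119.8 0.059
A top [454.8 194.8] 120.4 0.048
A scene [453.2 196.7] 118.9 0.044
B both [436.7  77.5] 97.7 0.154
B top [436.6  77.4] 97.9 0.041
B scene [438.6  79.7] 105.3 0.248
C both [442.1 -73.3] -5.3 0.068
C top [442.2 -73.6] -5.8 0.063
C scene [441.  -71.9] -2.2 0.047
D both [ 441.8 -195.8] 10.4 0.066
D top [ 442.  -196.3] 10.3 0.026
D scene [ 440.6 -193.8] 13.5 0.05
```

```bash
cat > f2.py <<'E'
from fit import *
T=np.load("top0.npy",allow_pickle=True).item(); Sc=np.load("scene0.npy",allow_pickle=True).item()
lid=lambda x,y,a:[box(x,y,a,124,238,0,50),box(x,y,a,14,80,50,82)]
bn=lambda x,y,a:[box(x,y,a,150,170,0,75)]
p=unproj(T,[377,231],50)[0]
for n,ims in(("both",[T,Sc]),("top",[T]),("scene",[Sc])):
    x,f=fit(ims,[p[0],p[1],-.5+0],lid,w=130); print("lid",n,np.round(x[:2],1),round(np.degrees(x[2]),1),round(f,3))
p=unproj(T,[147,243],5)[0]
x,f=fit([T],[p[0],p[1],0.0],bn,w=100);print("bin",np.round(x[:2],1),round(np.degrees(x[2]),1),round(f,3))
# tray via rim corners t1
c=np.array([[290,150],[562,152],[556,280],[288,277]])/4+[180,130]
q=unproj(T,c,55)[:,:2];print(np.round(q,1),q.mean(0))
# grip overlay of dryer model guess
def draw(im,name,x,y,a,crop,s):
    v=cv2.resize(im["pixels"][crop[1]:crop[3],crop[0]:crop[2],::-1],None,fx=s,fy=s,interpolation=cv2.INTER_CUBIC)
    def pl(P,col):
        u=(proj(im,P)-np.array(crop[:2])+.5)*s-.5
        cv2.polylines(v,[np.round(u*8).astype(np.int32)],True,col,1,shift=3,lineType=cv2.LINE_AA)
    def rect(lx,ly,z,oy=0,ox=0):
        c_,s_=np.cos(a),np.sin(a)
        return [[x+c_*(i+ox)-s_*(j+oy),y+s_*(i+ox)+c_*(j+oy),z] for i,j in((-lx/2,-ly/2),(lx/2,-ly/2),(lx/2,ly/2),(-lx/2,ly/2))]
    pl(rect(106,220,55),(0,0,255));pl(rect(94,208,55),(0,255,0))
    t=np.linspace(0,6.28,40)
    c_,s_=np.cos(a),np.sin(a); nx,ny=x-s_*213,y+c_*213
    pl([[nx+42*np.cos(k),ny+42*np.sin(k),132] for k in t],(255,0,0))
    for sy in(-78.5,-26,26,78.5): pl(rect(84,40,46,sy),(255,255,0))
    cv2.imwrite(f"pics/{name}.png",v)
import sys
x,y,a=[float(t) for t in sys.argv[1:4]]
draw(T,sys.argv[4]+"t",x,y,a,(195,155,330,215),5.9); draw(Sc,sys.argv[4]+"s",x,y,a,(170,190,370,340),4)
print("neck",x-213*np.sin(a),y+213*np.cos(a))
E
python3 f2.py 609 -57 0 ov1
```

```text
lid both [ 466.4 -365.4] -30.3 0.024
lid top [ 467.4 -366.8] -30.4 0.012
lid scene [ 466.4 -363.5] -30.5 0.012
bin [425.4 387.5] 5.6 0.05
[[ 676.8   43.1]
 [ 675.8 -182.9]
 [ 566.6 -176.2]
 [ 568.5   43.2]] [621.93190159 -68.20628   ]
neck 609.0 156.0
```

```bash
python3 f2.py 621.5 -67.5 0.01 ov2 | tail -1
```

```text
neck 619.3700354998225 145.4893500887497
```

View pics/ov2t.png

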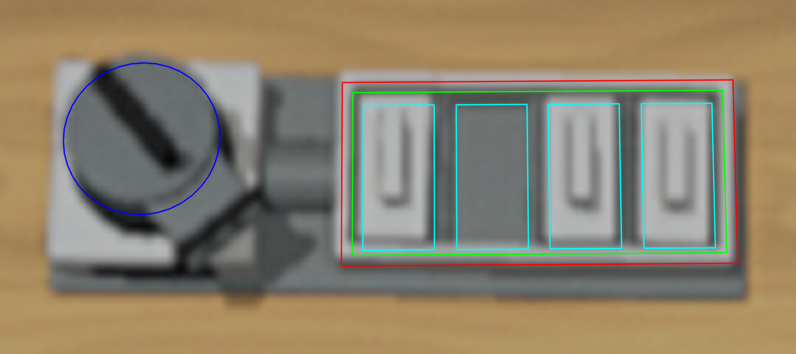

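View pics/ov2s.png

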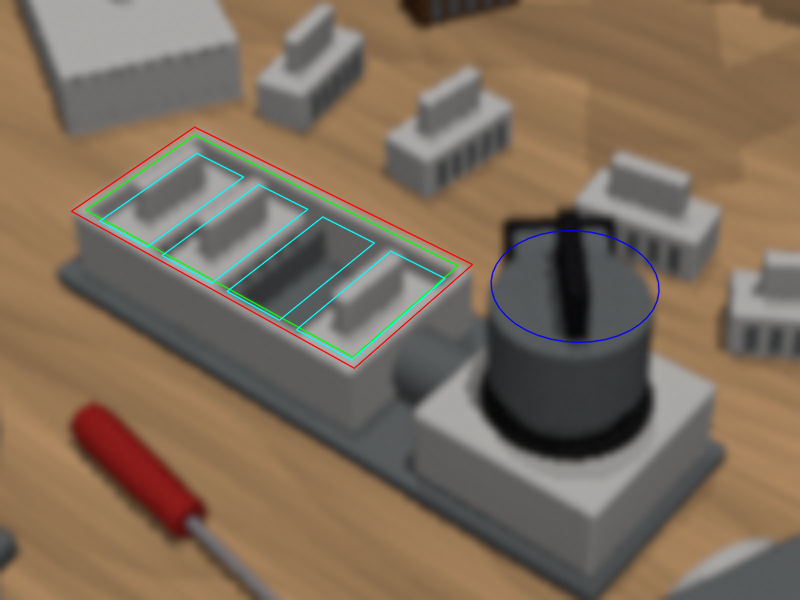

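```bash
cat > f3.py <<'E'
from fit import *
from scipy.optimize import differential_evolution
from scipy.ndimage import map_coordinates
T=np.load("top0.npy",allow_pickle=True).item(); Sc=np.load("scene0.npy",allow_pickle=True).item()
def rect(p,lx,ly,z,oy=0,n=60):
    x,y,a=p; c,s=np.cos(a),np.sin(a); t=np.linspace(-.48,.48,n)
    L=np.concatenate([np.c_[t*lx,0*t-ly/2],np.c_[t*lx,0*t+ly/2],np.c_[0*t-lx/2,t*ly],np.c_[0*t+lx/2,t*ly]]); L[:,1]+=oy
    return np.c_[x+c*L[:,0]-s*L[:,1],y+s*L[:,0]+c*L[:,1],np.full(len(L),z)]
def grad(im):
    g=cv2.GaussianBlur(cv2.cvtColor(im["pixels"],cv2.COLOR_RGB2GRAY).astype(float),(0,0),.7)
    return np.hypot(cv2.Sobel(g,-1,1,0),cv2.Sobel(g,-1,0,1))
def sc(im,G,P):
    u=proj(im,P); return np.minimum(map_coordinates(G,[u[:,1],u[:,0]],order=1),150).mean()
G=[(T,grad(T)),(Sc,grad(Sc))]
for name,gs in(("both",G),("top",G[:1]),("scene",G[1:])):
    f=lambda p:-sum(sc(im,g,rect(p,106,220,55))+sc(im,g,rect(p,94,208,55)) for im,g in gs)
    r=differential_evolution(f,[(605,640),(-80,-50),(-.05,.05)],seed=1)
    print(name,np.round(r.x,3),r.fun)
E
python3 f3.py; python3 f2.py 625 -67.5 -0.008 ov3 |tail -1
```

```text
both [ 6.25885e+02 -6.47940e+01 -1.20000e-02] -423.66028671363136
top [ 6.1989e+02 -7.3782e+01 -1.1000e-02] -270.36474295353855
scene [ 6.28546e+02 -6.04000e+01 -1.00000e-02] -190.77346147120664
neck 626.7039818240581 145.49318403635192
```

View pics/ov3t.png

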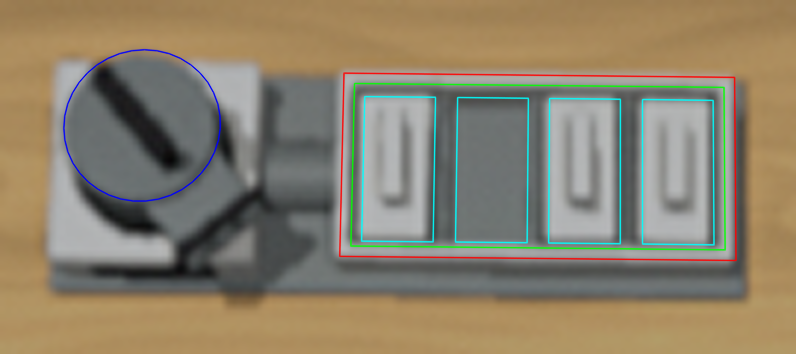

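View pics/ov3s.png

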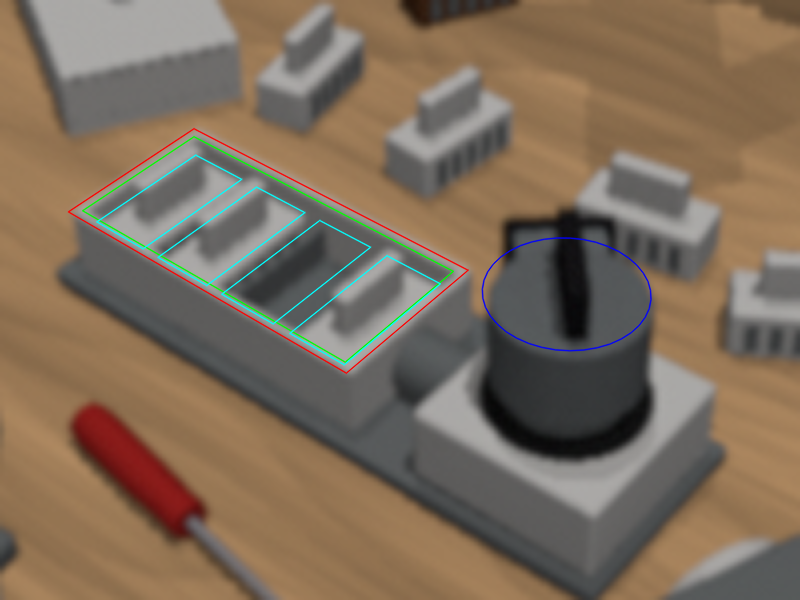

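```bash
cat > f4.py <<'E'
from fit import *
T=np.load("top0.npy",allow_pickle=True).item(); Sc=np.load("scene0.npy",allow_pickle=True).item()
import sys
x,y,a=[float(t) for t in sys.argv[1:4]]
def ov(im,crop,s):
    v=cv2.resize(im["pixels"][crop[1]:crop[3],crop[0]:crop[2],::-1],None,fx=s,fy=s,interpolation=cv2.INTER_CUBIC); v0=v.copy()
    def pl(b):
        P=np.array(b); u=((proj(im,P)-np.array(crop[:2])+.5)*s-.5)
        for i,j in((0,1),(2,3),(4,5),(6,7),(0,2),(1,3),(4,6),(5,7),(0,4),(1,5),(2,6),(3,7)):
            cv2.line(v,tuple(int(k) for k in u[i]),tuple(int(k) for k in u[j]),(0,0,255),1,cv2.LINE_AA)
    pl(box(x,y,a,106,220,8,55)); 
    pl(box(x,y,a,94,208,54,55))
    return v0,v
i=0
for im,crop,s in((T,(250,160,325,210),8),(Sc,(185,215,300,310),6)):
    v0,v=ov(im,crop,s); i+=1; cv2.imwrite(f"pics/{sys.argv[4]}{i}.png",np.vstack([v0,v])[:, :] if v.shape[0]<320 else np.hstack([v]))
    cv2.imwrite(f"pics/{sys.argv[4]}{i}.png",v)
g=T["pixels"][160:192,205:240].astype(int).max(2)
m=(T["pixels"].max(2)<50).astype(np.uint8); m[:160]=0;m[188:]=0;m[:,:208]=0;m[:,229:]=0
ys,xs=np.nonzero(m); r=cv2.minAreaRect(np.c_[xs,ys].astype(np.float32)); print(r,len(xs))
E
python3 f4.py 624 -67.5 -0.005 ov4
```

```text
((217.84423828125, 174.71311950683594), (20.613937377929688, 3.456996202468872), 50.19443130493164) 71
```

View pics/ov41.png

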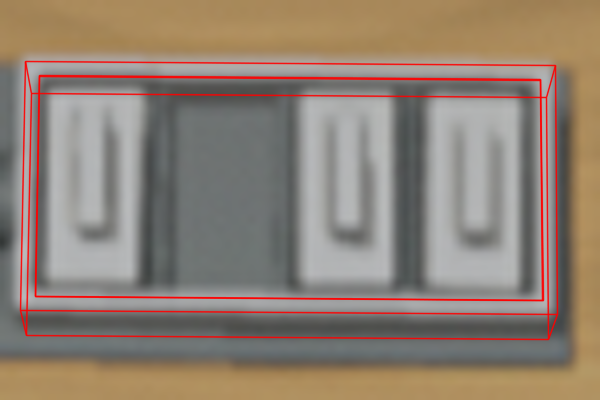

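View pics/ov42.png

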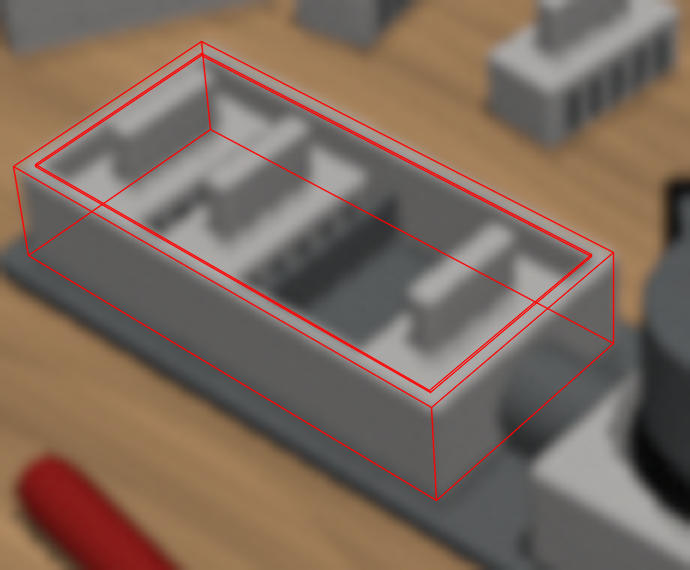

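```bash
python3 - <<'E'
from fit import *
T=np.load("top0.npy",allow_pickle=True).item(); Sc=np.load("scene0.npy",allow_pickle=True).item()
r=cv2.boxPoints(((217.84,174.71),(20.6,0.01),50.19)); e=unproj(T,r,165)[:,:2]; print(np.round(e,1),e.mean(0))
for z in(70,90,105): print(z,np.round(unproj(T,[70+433/4,60+370/4],z),1))
print("nozzle end", unproj(T,[180+213/4,130+252/4],107))
c=unproj(Sc,[570/4+170+0,190+285/4],132);print("drum scene",c)
print("drum top", unproj(T,[195+143/5.9,155+128/5.9],132))
# tote lid corners z=150
print(np.round(unproj(T,np.array([[228,90],[470,187],[315,503],[68,390]])/4+[70,60],150),1))
print("jar,can", unproj(T,[320+340/4,140+146/4],90), unproj(T,[320+220/4,140+100/4],110))
save(Sc,"s2",(260,250,420,340),5)
E
```

```text
[[646.  164.9]
 [646.  164.9]
 [595.3 122.5]
 [595.3 122.5]] [620.6387427  143.72569462]
70 [[724.8 291.3  70. ]]
90 [[718.1 287.   90. ]]
105 [[713.1 283.7 105. ]]
nozzle end [[576.73197496 100.17042721 107.        ]]
drum scene [[621.86854111 145.429491   132.        ]]
drum top [[623.42538173 143.26743845 132.        ]]
[[945.4 461.8 150. ]
 [854.1 252.2 150. ]
 [589.4 362.3 150. ]
 [684.1 573.1 150. ]]
jar,can [[ 638.53140996 -456.79769016   90.        ]] [[ 670.60919484 -354.80026349  110.        ]]
```

View pics/s2.png

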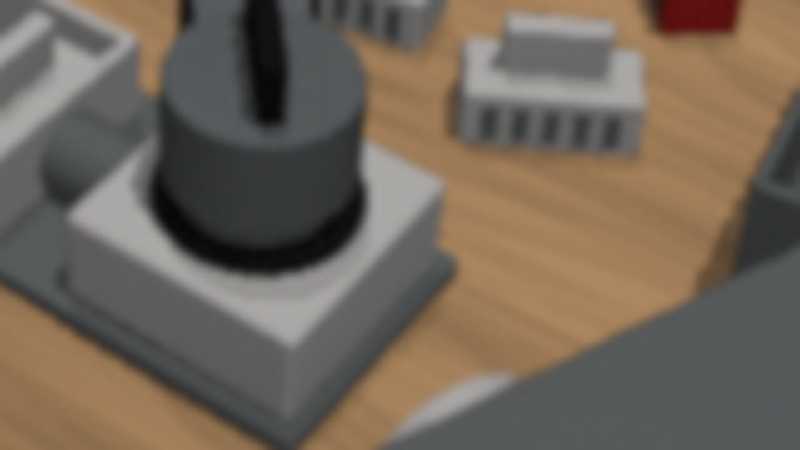

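Call:
play_rows(moves=[[[1, 1, 0], -0.69, 0], [[1, 1, 0], -0.69, 0], [[1, 1, 0], -0.69, 0], [[1, 1, 0], -0.69, 0], [[1, 1, 0], -0.69, 0], [[1, 1, 0], -0.69, 0], [[1, 1, 0], -0.69, 0], [[1, 1, 0], -0.69, 0], [[1, 1, 0], -0.69, 0]])

```text
clock: 2.42
position: [517.7, -285.7, 404.5]
ee_rot: [0.002, 1.0, 0.0, -0.0]
contact_force: [-0.0, -0.3, 0.1]
gripper_width: 42.9
```

Call:
play_rows(moves=[[[0.356, 0.466, 0], 0, 0], [[0.356, 0.466, 0], 0, 0], [[0.356, 0.466, 0], 0, 0], [[0.356, 0.466, -0.45], 0, 0], [[0.356, 0.466, -0.45], 0, 0], [[0.356, 0.466, -0.45], 0, 0], [[0.356, 0.466, -0.582], 0, 0], [[0.356, 0.466, -0.582], 0, 0], [[0.356, 0.466, -0.582], 0, 0]])

```text
clock: 3.55
position: [625.4, -146.7, 232.9]
ee_rot: [0.003, 1.0, -0.0, 0.002]
contact_force: [0.6, 0.5, 0.7]
gripper_width: 42.7
```

```bash
python3 - <<'E'
from h import *
im=arm.get_image("scene"); save(im,"g1",(150,130,350,280),4)
s=arm.read_state(); print(s["position"],s["joints"].round(2),s["contact_force"])
E
```

```text
[ 625.45020481 -146.45630815  233.08725352] [ 0.02  0.57 -0.15  0.   -0.84 -1.6 ] [-0.45628002 -0.40590272  0.18539679]
```

View pics/g1.png

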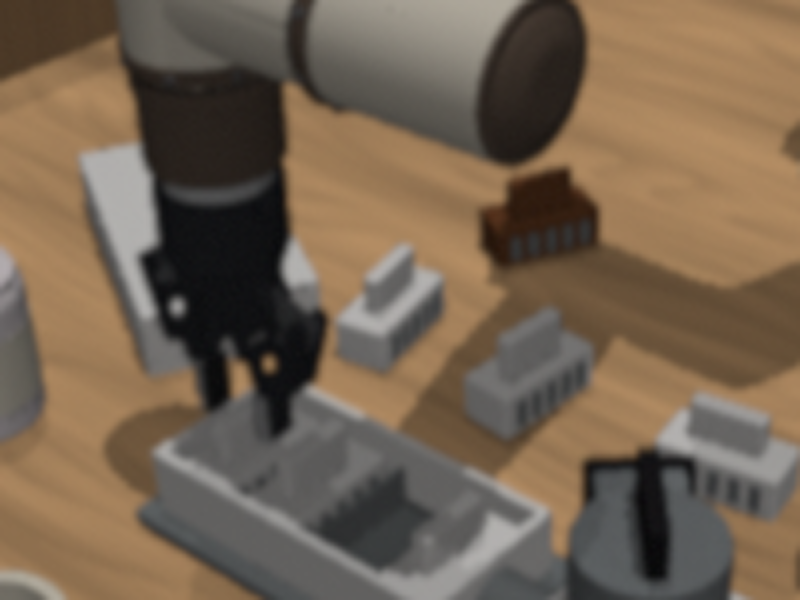

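The fingers straddle the rib of the leftmost spent cassette: crop fingertips at (215,400) and (275,430). I'll close and lift.

Call:
play_rows(moves=[[[0, 0, -0.01], 0, 1], [[0, 0, -0.01], 0, 1], [[0, 0, -0.01], 0, 1], [[0, 0, -0.01], 0, 1], [[0, 0, -0.01], 0, 1], [[0, 0, 0.2], 0, 1], [[0, 0, 0.4], 0, 1], [[0, 0, 0.4], 0, 1]])

```text
clock: 4.6
position: [626.5, -146.6, 359.1]
ee_rot: [0.002, 1.0, -0.001, 0.008]
contact_force: [-0.2, -0.3, -2.3]
gripper_width: 10.6
```

```bash
python3 - <<'E'
from fit import *
T=np.load("top0.npy",allow_pickle=True).item()
x,y,a=425.4,387.5,np.radians(5.6)
crop=(105,205,190,275);s=8
v=cv2.resize(T["pixels"][205:275,105:190,::-1],None,fx=s,fy=s,interpolation=cv2.INTER_CUBIC)
for b in(box(x,y,a,150,170,0,75),box(x,y,a,140,160,5,75)):
    u=((proj(T,b)-[105,205]+.5)*s-.5)
    for i,j in((0,1),(2,3),(4,5),(6,7),(0,2),(1,3),(4,6),(5,7),(0,4),(1,5),(2,6),(3,7)): cv2.line(v,tuple(int(k) for k in u[i]),tuple(int(k) for k in u[j]),(0,0,255),1)
cv2.imwrite("pics/bin.png",v)
for o in(-48,0,48): print(o,x-np.sin(a)*o,y+np.cos(a)*o)
E
```

```text
-48 430.0839791884392 339.7290848008721
0 425.4 387.5
48 420.7160208115608 435.2709151991279
```

View pics/bin.png

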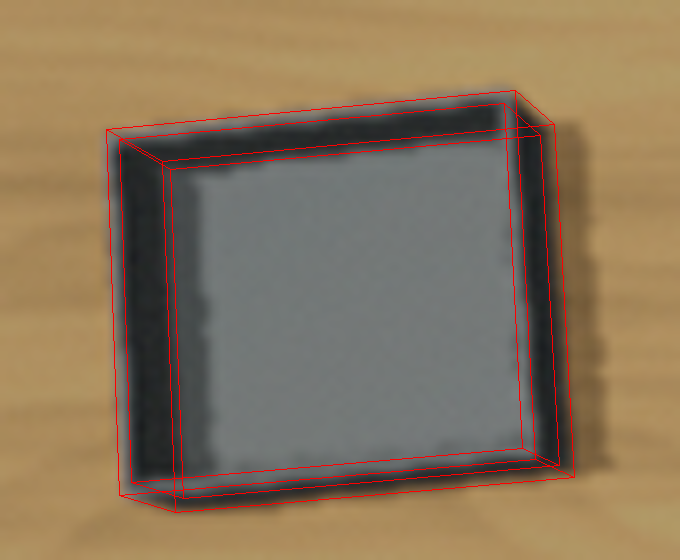

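Call:
play_rows(moves=[[[-0.3, 0.1, 0.2], 0.19, 1], [[-0.6, 0.4, 0.2], 0.19, 1], [[-0.64, 1, 0.2], 0.19, 1], [[-0.64, 1, 0.2], 0.19, 1], [[-0.64, 1, 0.2], 0.19, 1], [[-0.64, 1, 0.2], 0.19, 1], [[-0.64, 1, 0.2], 0.19, 1], [[-0.64, 1, 0.2], 0.19, 1], [[-0.64, 1, 0.2], 0.19, 1]])

```text
clock: 5.72
position: [434.7, 152.5, 418.3]
ee_rot: [-0.047, 0.999, -0.001, 0.007]
contact_force: [0.1, -0.8, -1.7]
gripper_width: 10.4
```

Call:
play_rows(moves=[[[-0.016, 0.625, 0], 0, 1], [[-0.016, 0.625, 0], 0, 1], [[-0.016, 0.625, 0], 0, 1], [[-0.016, 0.625, -0.2], 0, 1], [[-0.016, 0.625, -0.4], 0, 1], [[-0.016, 0.625, -0.55], 0, 1], [[-0.016, 0.625, -0.634], 0, 1], [[-0.016, 0.625, -0.634], 0, 1], [[-0.016, 0.625, -0.634], 0, 1]])

```text
clock: 6.85
position: [430.7, 339.3, 228.3]
ee_rot: [-0.046, 0.999, -0.001, 0.007]
contact_force: [0.3, -0.3, -0.7]
gripper_width: 10.8
```

Call:
play_rows(moves=[[[0, 0, 0], 0, 0.35], [[0, 0, 0], 0, 0.35], [[0, 0, 0], 0, 0.35], [[0, 0, 0.15], 0, 0.35], [[0, 0, 0.4], 0, 0], [[0, -0.1, 0.6], -0.19, 0], [[0, -0.4, 0.6], -0.19, 0], [[0.1, -1, 0.6], -0.19, 0], [[0.3, -1, 0.6], -0.19, 0], [[0.65, -1, 0.6], -0.19, 0], [[0.65, -1, 0.6], -0.19, 0], [[0.65, -1, 0.6], -0.19, 0]])

```text
clock: 8.35
position: [627.1, 37.9, 408.7]
ee_rot: [0.004, 1.0, -0.001, 0.008]
contact_force: [0.1, 2.0, 0.4]
gripper_width: 42.9
```

```bash
python3 - <<'E'
from h import *
im=arm.get_image("top"); save(im,"b1",(90,130,340,280),3.2)
E
```

```text
(no output)
```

View pics/b1.png

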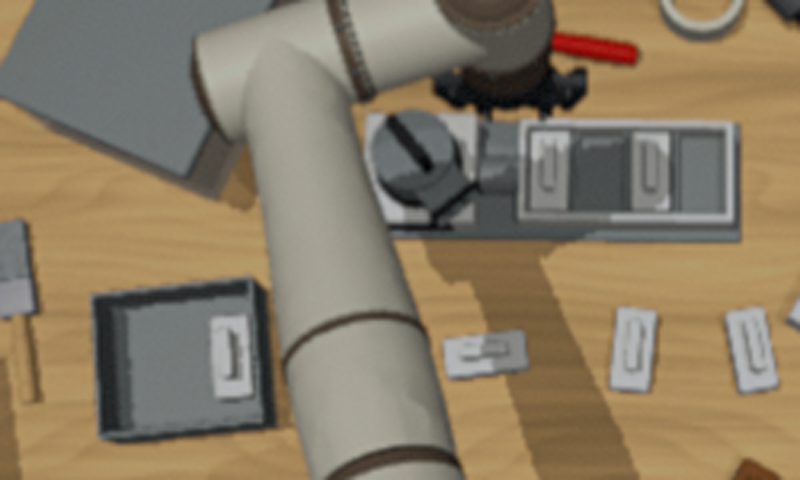

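Call:
play_rows(moves=[[[-0.005, -0.09, 0], 0, 0], [[-0.005, -0.09, -0.2], 0, 0], [[-0.005, -0.09, -0.4], 0, 0], [[-0.005, -0.09, -0.5], 0, 0], [[-0.005, -0.09, -0.596], 0, 0], [[-0.005, -0.09, -0.596], 0, 0], [[-0.005, -0.09, -0.596], 0, 0], [[-0.005, -0.09, -0.596], 0, 1], [[-0.005, -0.09, -0.596], 0, 1], [[-0.005, -0.09, -0.596], 0, 1], [[-0.005, -0.09, -0.596], 0, 1], [[-0.005, -0.09, -0.596], 0, 1]])

```text
clock: 9.9
position: [630.8, 8.4, 229.1]
ee_rot: [0.005, 1.0, -0.002, 0.01]
contact_force: [-1.0, 4.3, 3.6]
gripper_width: 10.7
```

Call:
play_rows(moves=[[[0, 0, 0.1], 0, 1], [[0, 0, 0.3], 0, 1], [[-0.1, 0, 0.6], 0.19, 1], [[-0.4, 0, 0.6], 0.19, 1], [[-0.65, 0.2, 0.6], 0.19, 1], [[-0.67, 1, 0.6], 0.19, 1], [[-0.67, 1, 0.6], 0.19, 1], [[-0.67, 1, 0.6], 0.19, 1], [[-0.67, 1, 0.6], 0.19, 1], [[-0.67, 1, 0.6], 0.19, 1], [[-0.67, 1, 0.6], 0.19, 1], [[-0.67, 1, 0.6], 0.19, 1]])

```text
clock: 11.4
position: [429.8, 307.5, 408.2]
ee_rot: [-0.044, 0.999, -0.003, 0.009]
contact_force: [0.6, 0.1, -1.4]
gripper_width: 10.6
```

Call:
play_rows(moves=[[[-0.03, 0.426, 0], 0, 1], [[-0.03, 0.426, 0], 0, 1], [[-0.03, 0.426, -0.2], 0, 1], [[-0.03, 0.426, -0.4], 0, 1], [[-0.03, 0.426, -0.55], 0, 1], [[-0.03, 0.426, -0.6], 0, 1], [[-0.03, 0.426, -0.6], 0, 1], [[-0.03, 0.426, -0.6], 0, 0.35], [[-0.03, 0.426, -0.6], 0, 0.35], [[-0.03, 0.426, -0.6], 0, 0.35], [[-0.03, 0.426, -0.4], 0, 0.2], [[-0.03, 0.426, -0.1], 0, 0]])

```text
clock: 12.9
position: [420.6, 435.2, 352.1]
ee_rot: [-0.044, 0.999, -0.004, 0.009]
contact_force: [1.2, 1.8, -0.7]
gripper_width: 42.6
```

```bash
python3 - <<'E'
from h import *
im=arm.get_image("top"); np.save("top1.npy",im,allow_pickle=True);save(im,"b2",(90,130,340,280),3.2)
s=arm.read_state(); print(s["position"],s["joints"].round(3),s["ee_rot"].round(4))
E
```

```text
[422.07707175 436.71457074 363.12736928] [ 1.073  0.381 -0.117  0.026 -1.051 -2.566] [-0.0454  0.9988  0.0034  0.0153]
```

View pics/b2.png

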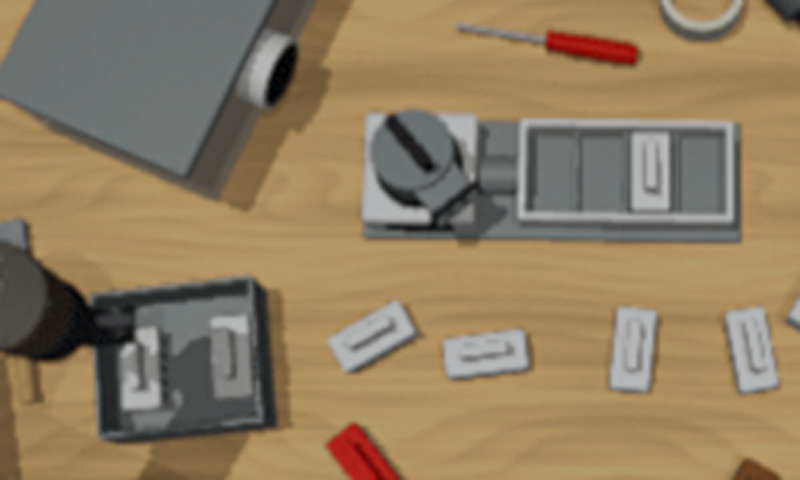

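```bash
python3 - <<'E'
from h import *
im=np.load("top1.npy",allow_pickle=True).item()
print(unproj(im,[90+652/3.2-.3,130+162/3.2],74), unproj(im,[90+650.5/3.2,130+172/3.2],46))
E
```

```text
[[626.79910044 -92.15141256  74.        ]] [[623.69245337 -92.41861026  46.        ]]
```

Call:
play_rows(moves=[[[0, 0, 0.18], -0.19, 0], [[0, -0.2, 0.18], -0.19, 0], [[0, -0.4, 0.18], -0.19, 0], [[0.1, -1, 0.18], -0.19, 0], [[0.2, -1, 0.18], -0.19, 0], [[0.3, -1, 0.18], -0.19, 0], [[0.68, -1, 0.18], -0.19, 0], [[0.68, -1, 0.18], -0.19, 0], [[0.68, -1, 0.18], -0.19, 0], [[0.68, -1, 0.18], -0.19, 0]])

```text
clock: 14.2
position: [625.9, 136.6, 416.6]
ee_rot: [0.005, 1.0, 0.003, 0.015]
contact_force: [-0.1, -0.5, 0.1]
gripper_width: 42.5
```

Call:
play_rows(moves=[[[-0.018, -0.767, 0], 0, 0], [[-0.018, -0.767, 0], 0, 0], [[-0.018, -0.767, 0], 0, 0], [[-0.018, -0.767, 0], 0, 0], [[-0.018, -0.767, -0.2], 0, 0], [[-0.018, -0.767, -0.4], 0, 0], [[-0.018, -0.767, -0.55], 0, 0], [[-0.018, -0.767, -0.62], 0, 0], [[-0.018, -0.767, -0.62], 0, 0], [[-0.018, -0.767, -0.62], 0, 0], [[-0.018, -0.767, -0.62], 0, 0]])

```text
clock: 15.58
position: [620.8, -93.2, 232.8]
ee_rot: [0.004, 1.0, 0.003, 0.017]
contact_force: [0.2, 0.4, -0.9]
gripper_width: 42.7
```

Call:
play_rows(moves=[[[0, 0, 0], 0, 1], [[0, 0, 0], 0, 1], [[0, 0, 0], 0, 1], [[0, 0, 0], 0, 1], [[0, 0, 0], 0, 1], [[0, 0, 0.2], 0, 1], [[0, 0, 0.4], 0, 1], [[0, 0, 0.6], 0, 1], [[0, 0, 0.6], 0, 1]])

```text
clock: 16.7
position: [621.4, -93.4, 418.8]
ee_rot: [0.004, 1.0, 0.003, 0.023]
contact_force: [0.4, -0.5, -2.3]
gripper_width: 10.1
```

```bash
cat > settle.py <<'E'
from h import *
import sys
from scipy.spatial.transform import Rotation as Ro
for i in range(int(sys.argv[1]) if len(sys.argv)>1 else 4):
    im=arm.get_image("top"); s=arm.read_state()
    M=Ro.from_quat(s["ee_rot"]).as_matrix()
    print(s["position"].round(1),"tilt",(M[:2,2]).round(4),"J",round(np.degrees(np.arctan2(M[1,1],M[0,1])),1),"grasp",(s["position"]+155*M[:,2]).round(1))
E
python3 settle.py 6
```

```text
[620.7 -93.3 414.8] tilt [0.0381 0.0062] J 89.5 grasp [626.6 -92.3 259.9]
[620.3 -93.2 412.2] tilt [0.0328 0.0063] J 89.5 grasp [625.4 -92.2 257.3]
[620.3 -93.2 410.8] tilt [0.0299 0.006 ] J 89.5 grasp [624.9 -92.3 255.8]
[620.3 -93.2 410.2] tilt [0.0288 0.0056] J 89.5 grasp [624.8 -92.3 255.2]
[620.5 -93.2 410.1] tilt [0.0286 0.0053] J 89.5 grasp [625.  -92.4 255.2]
[620.7 -93.2 410.3] tilt [0.0292 0.0051] J 89.5 grasp [625.2 -92.4 255.4]
```

Call:
play_rows(moves=[[[0, 0, -0.2], 0, 1], [[0, 0, -0.3], 0, 1]])

```text
clock: 17.25
position: [619.4, -93.2, 315.5]
ee_rot: [0.005, 1.0, 0.003, 0.011]
contact_force: [-1.0, -0.5, -0.9]
gripper_width: 10.4
```

Call:
play_rows(moves=[[[0, 0, 0], 0, 1], [[0, 0, 0], 0, 1], [[0, 0, 0], 0, 1]])

```text
clock: 17.62
position: [620.0, -93.2, 317.3]
ee_rot: [0.005, 1.0, 0.003, 0.012]
contact_force: [0.1, -0.3, -0.4]
gripper_width: 10.0
```

```bash
python3 settle.py 4
```

```text
[619.9 -93.2 317.3] tilt [0.0248 0.0055] J 89.5 grasp [623.7 -92.3 162.3]
[619.7 -93.2 317.1] tilt [0.0244 0.0056] J 89.5 grasp [623.5 -92.3 162.2]
[619.6 -93.2 316.8] tilt [0.0238 0.0056] J 89.5 grasp [623.3 -92.3 161.9]
[619.5 -93.2 316.6] tilt [0.0234 0.0056] J 89.5 grasp [623.1 -92.3 161.7]
```

Call:
play_rows(moves=[[[0, 0, 0.3], 0.19, 1], [[-0.3, 0, 0.3], 0.19, 1], [[-0.62, 0.2, 0.3], 0.19, 1], [[-0.64, 0.5, 0.3], 0.19, 1], [[-0.64, 1, 0.3], 0.19, 1], [[-0.64, 1, 0.3], 0.19, 1], [[-0.64, 1, 0.3], 0.19, 1], [[-0.64, 1, 0.3], 0.19, 1], [[-0.64, 1, 0.3], 0.19, 1], [[-0.64, 1, 0.3], 0.19, 1], [[-0.64, 1, 0.1], 0.19, 1], [[-0.64, 1, -0.1], 0.19, 1]])

```text
clock: 19.32
position: [427.8, 205.7, 286.4]
ee_rot: [-0.044, 0.999, 0.005, 0.013]
contact_force: [1.2, 1.2, -1.3]
gripper_width: 10.3
```

Call:
play_rows(moves=[[[-0.02, 0, 0.35], 0, 1], [[-0.02, 0.1, 0.35], 0, 1], [[-0.02, 0.604, 0.35], 0, 1], [[-0.02, 0.604, 0.35], 0, 1], [[-0.02, 0.604, 0.3], 0, 1], [[-0.02, 0.604, 0.1], 0, 1], [[-0.02, 0.604, -0.1], 0, 1], [[-0.02, 0.604, -0.195], 0, 1], [[-0.02, 0.604, -0.195], 0, 1], [[-0.02, 0.604, -0.195], 0, 1], [[-0.02, 0.604, -0.195], 0, 1]])

```text
clock: 20.7
position: [422.1, 386.6, 228.7]
ee_rot: [-0.044, 0.999, 0.005, 0.013]
contact_force: [0.2, 0.4, -1.2]
gripper_width: 10.2
```

Call:
play_rows(moves=[[[0, 0, 0], 0, 0.4], [[0, 0, 0], 0, 0.4], [[0, 0, 0], 0, 0.4], [[0, 0, 0.2], 0, 0.4], [[0, 0, 0.4], 0, 0], [[0, -0.2, 0.6], 0, 0], [[0, -0.5, 0.6], 0, 0], [[0.08, -0.64, 0.6], 0.8, 0], [[0.08, -0.64, 0.6], 0.8, 0], [[0.08, -0.64, 0.6], 0.8, 0], [[0.08, -0.64, 0.4], 0.8, 0], [[0.08, -0.64, 0.2], 0.8, 0]])

```text
clock: 22.2
position: [446.1, 194.4, 288.5]
ee_rot: [-0.25, 0.968, 0.009, 0.014]
contact_force: [0.9, 0.2, -1.1]
gripper_width: 42.5
```

```bash
python3 settle.py 1;python3 - <<'E'
from h import *
im=arm.get_image("top"); np.save("top1.npy",im,allow_pickle=True);save(im,"b3",(90,180,340,290),3.2)
s=arm.read_state(); print(s["position"],s["joints"].round(3),s["ee_rot"].round(4))
im=arm.get_image("scene"); save(im,"b3s",(300,200,540,360),3.2)
E
```

```text
[443.3 192.4 280.2] tilt [0.0067 0.014 ] J 118.8 grasp [444.3 194.6 125.2]
[443.98769997 192.84027912 283.44145118] [ 0.745  0.278 -0.498 -0.006 -0.78  -1.807] [-0.2495  0.9683  0.0054  0.0053]
```

View pics/b3.png

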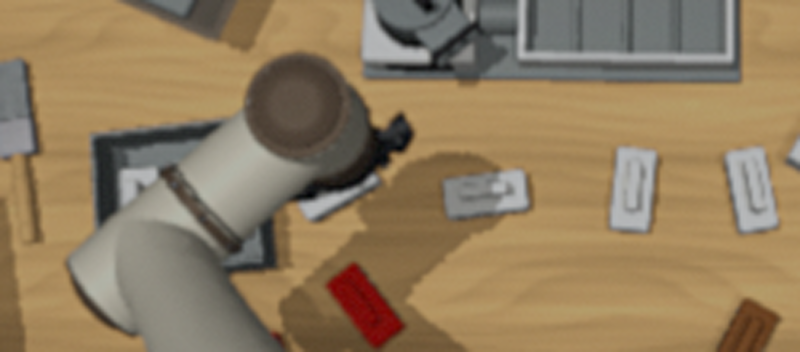

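View pics/b3s.png

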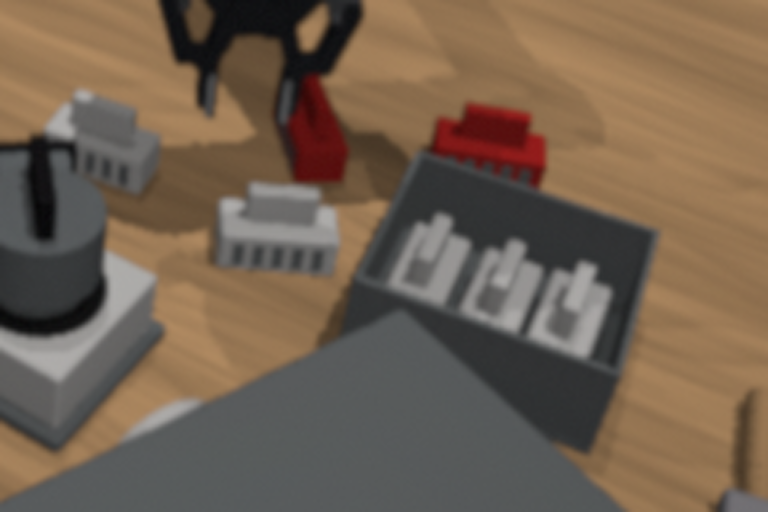

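Call:
play_rows(moves=[[[0, 0, 0.05], 1, 0], [[0, 0, 0.05], 1, 0], [[0, 0, 0.05], 1, 0], [[0, 0, 0.05], 1, 0]])

```text
clock: 22.85
position: [446.3, 194.7, 305.0]
ee_rot: [-0.492, 0.87, 0.009, 0.01]
contact_force: [-0.1, 0.9, -0.5]
gripper_width: 42.6
```

Call:
play_rows(moves=[[[0, 0, 0], 1, 0], [[0, 0, 0], 1, 0], [[0, 0, 0], 1, 0], [[0, 0, 0], 1, 0]])

```text
clock: 23.35
position: [446.7, 195.1, 306.6]
ee_rot: [-0.699, 0.715, 0.011, 0.009]
contact_force: [0.5, 0.2, 0.1]
gripper_width: 42.7
```

Call:
play_rows(moves=[[[0, 0, 0], 1, 0], [[0, 0, 0], 1, 0], [[0, 0, 0], 1, 0], [[0, 0, 0], 1, 0], [[0, 0, 0], 1, 0]])

```text
clock: 23.98
position: [446.8, 195.2, 307.1]
ee_rot: [0.86, -0.511, -0.012, -0.006]
contact_force: [-0.3, 0.3, 0.8]
gripper_width: 42.9
```

```bash
python3 settle.py 1;python3 - <<'E'
from fit import *
Sc=arm.get_image("scene");T=arm.get_image("top");save(T,"b4",(90,180,340,290),3.2)
s=arm.read_state();print(s["joints"].round(2))
for k,(x,y,a) in dict(A=(453.6,196,119.8),B=(437,77.5,98),C=(442,-73.5,-5.5),D=(442,-196,10.4)).items():
  for n,ims in(("sc",[Sc]),("top",[T])):
    try:
        q,f=fit(ims,[x,y,np.radians(a)],cass); print(k,n,q[:2].round(1),round(np.degrees(q[2]),1),round(f,3))
    except Exception as e: print(k,n,"fail")
E
```

```text
[446.8 195.2 306.9] tilt [-0.0154  0.023 ] J -151.4 grasp [444.4 198.7 152. ]
[ 0.74  0.25 -0.45 -0.04 -0.87 -0.21]
A sc [443.3 235.1] 120.4 0.023
A top [439.3 233.6] 105.3 0.548
B sc [441.2  80.5] 104.3 0.247
B top [437.2  76.7] 97.4 0.04
C sc [440.8 -72.1] -2.3 0.046
C top [442.1 -74.3] -5.7 0.064
D sc [ 441.  -194.1] 13.6 0.057
D top [ 441.9 -196.3] 10.2 0.027
```

Cassette A has been knocked: the scene fit now gives (443,235), about 40 mm further +y. I'll go to the new place.

Call:
play_rows(moves=[[[0, 0.118, 0], 0.06, 0], [[0, 0.118, 0], 0.06, 0], [[0, 0.118, -0.15], 0.06, 0], [[0, 0.118, -0.296], 0.06, 0], [[0, 0.118, -0.296], 0.06, 0], [[0, 0.118, -0.296], 0.06, 0], [[0, 0.118, -0.296], 0.06, 0]])

```text
clock: 25.0
position: [447.3, 230.9, 219.9]
ee_rot: [0.868, -0.496, -0.012, -0.007]
contact_force: [0.2, -0.7, 0.8]
gripper_width: 42.6
```

```bash
python3 settle.py 1;python3 - <<'E'
from fit import *
Sc=arm.get_image("scene");save(Sc,"g2",(320,180,480,300),4)
E
```

```text
[447.2 230.8 219.7] tilt [-0.0137  0.0248] J -149.5 grasp [445.1 234.7  64.8]
```

View pics/g2.png

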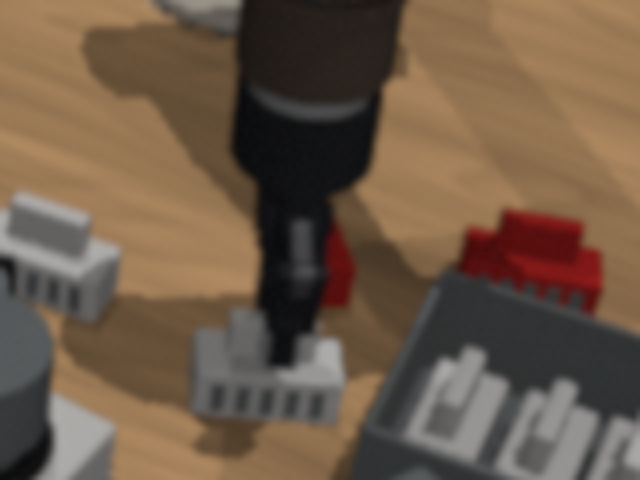

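Call:
play_rows(moves=[[[0.006, -0.01, -0.005], 0, 0], [[0.006, -0.01, -0.005], 0, 0], [[0.006, -0.01, -0.005], 0, 1], [[0.006, -0.01, -0.005], 0, 1], [[0.006, -0.01, -0.005], 0, 1], [[0.006, -0.01, -0.005], 0, 1], [[0.006, -0.01, -0.005], 0, 1], [[0, 0, 0.2], 0, 1], [[0, 0, 0.4], 0, 1], [[0, 0, 0.6], 0, 1], [[0, 0, 0.6], 0, 1], [[0, 0, 0.6], 0, 1]])

```text
clock: 26.6
position: [446.5, 230.4, 398.6]
ee_rot: [0.868, -0.497, -0.013, -0.007]
contact_force: [-1.0, 0.3, -2.0]
gripper_width: 10.4
```

Call:
play_rows(moves=[[[0, -0.2, 0], 1, 1], [[0, -0.5, 0], 1, 1], [[0.1, -0.7, 0], 1, 1], [[0.3, -0.73, 0], 1, 1], [[0.6, -0.73, 0], 1, 1], [[0.6, -0.73, 0], 1, 1], [[0.6, -0.73, 0], 1, 1], [[0.6, -0.73, 0], 1, 1]])

```text
clock: 27.6
position: [626.1, 11.4, 395.9]
ee_rot: [0.967, -0.255, -0.017, -0.002]
contact_force: [0.3, -0.6, -0.9]
gripper_width: 10.6
```

Call:
play_rows(moves=[[[0, 0, 0], 1, 1], [[0, 0, 0], 1, 1], [[0, 0, 0], 1, 1], [[0, 0, -0.1], 1, 1], [[0, 0, -0.2], 1, 1], [[0, 0, -0.2], 1, 1], [[0, 0, -0.2], 1, 1], [[0, 0, -0.2], 1, 1]])

```text
clock: 28.6
position: [626.2, 11.6, 337.8]
ee_rot: [1.0, 0.004, -0.015, 0.002]
contact_force: [0.9, -0.9, -1.2]
gripper_width: 10.3
```

```bash
python3 settle.py 2;python3 - <<'E'
from fit import *
Sc=arm.get_image("scene");save(Sc,"g3",(180,130,380,280),4)
E
```

```text
[626.2  11.5 337.5] tilt [-0.0303 -0.0044] J -89.6 grasp [621.5  10.9 182.6]
[626.2  11.5 337.2] tilt [-0.0309 -0.0044] J -89.6 grasp [621.4  10.8 182.3]
```

View pics/g3.png

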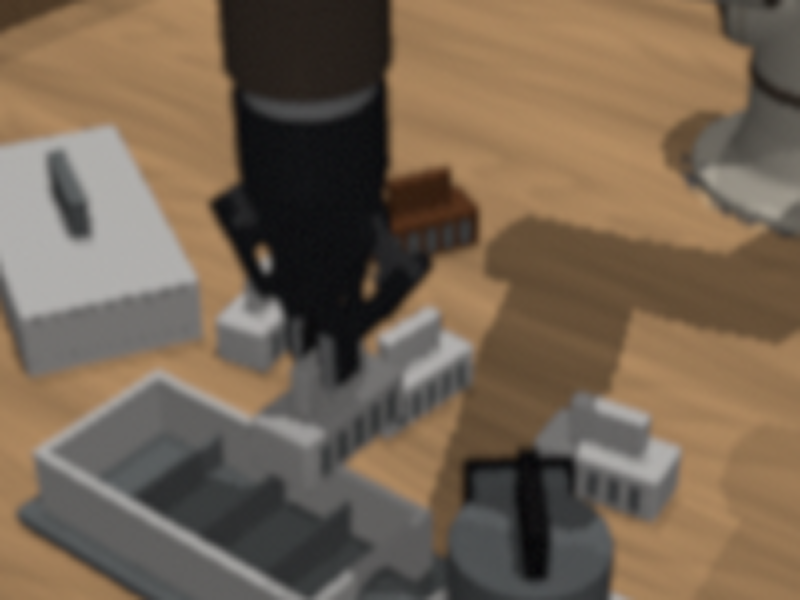

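Call:
play_rows(moves=[[[0, 0, 0.2], 0, 1], [[0, 0, 0.35], 0, 1]])

```text
clock: 29.0
position: [626.2, 11.3, 444.6]
ee_rot: [1.0, 0.004, -0.015, 0.002]
contact_force: [0.4, 0.0, -0.7]
gripper_width: 10.1
```

Call:
play_rows(moves=[[[0, 0, 0], 0, 1], [[0, 0, 0], 0, 1], [[0, 0, 0], 0, 1]])

```text
clock: 29.38
position: [626.0, 11.3, 442.7]
ee_rot: [1.0, 0.004, -0.016, 0.003]
contact_force: [-0.1, -0.6, -1.3]
gripper_width: 10.3
```

```bash
python3 settle.py 3
```

```text
[626.1  11.3 442.7] tilt [-0.0326 -0.0054] J -89.6 grasp [621.1  10.5 287.8]
[626.2  11.3 442.9] tilt [-0.0321 -0.0054] J -89.6 grasp [621.2  10.5 288. ]
[626.3  11.4 443.2] tilt [-0.0316 -0.0054] J -89.6 grasp [621.4  10.5 288.3]
```

Call:
play_rows(moves=[[[0.012, 0.002, -0.2], 0, 1], [[0.012, 0.002, -0.4], 0, 1], [[0.012, 0.002, -0.52], 0, 1], [[0.012, 0.002, -0.6], 0, 1], [[0.012, 0.002, -0.64], 0, 1], [[0.012, 0.002, -0.64], 0, 1], [[0.012, 0.002, -0.64], 0, 1]])

```text
clock: 30.4
position: [635.8, 12.0, 257.5]
ee_rot: [1.0, 0.006, -0.004, 0.003]
contact_force: [10.6, -4.0, 10.4]
gripper_width: 10.2
```

```bash
python3 settle.py 2;python3 - <<'E'
from fit import *
Sc=arm.get_image("scene");save(Sc,"g4",(180,190,380,340),4);T=arm.get_image("top");save(T,"g4t",(200,150,330,220),6)
print(arm.read_state()["contact_force"])
E
```

```text
[635.8  12.  257.5] tilt [-0.0086 -0.0057] J -89.3 grasp [634.5  11.1 102.5]
[635.8  12.  257.5] tilt [-0.0086 -0.0056] J -89.3 grasp [634.5  11.1 102.5]
[11.71460412 -3.15714254 10.11987459]
```

View pics/g4.png

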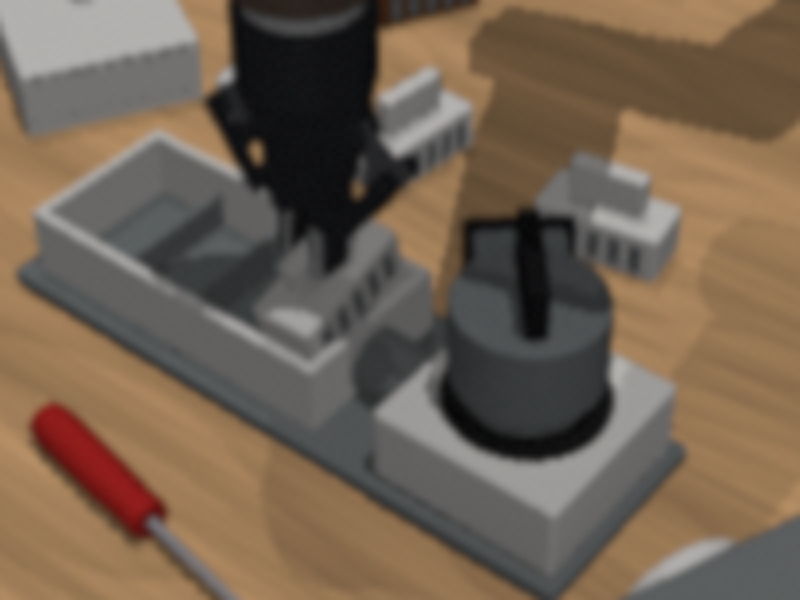

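Call:
play_rows(moves=[[[0, 0, 0.1], 0, 1], [[0, 0, 0.2], 0, 1], [[0, 0, 0.2], 0, 1], [[0, 0, 0.2], 0, 1], [[0, 0, 0.2], 0, 1]])

```text
clock: 31.22
position: [635.4, 11.9, 315.7]
ee_rot: [1.0, 0.006, -0.006, 0.003]
contact_force: [-0.1, -0.2, -0.6]
gripper_width: 10.6
```

```bash
python3 settle.py 4;python3 - <<'E'
from fit import *
Sc=arm.get_image("scene");save(Sc,"g5",(200,150,340,270),5.5);T=arm.get_image("top");save(T,"g5t",(200,150,330,220),6)
np.save("sc5.npy",Sc,allow_pickle=True)
E
```

```text
[635.5  12.  315.8] tilt [-0.0115 -0.0063] J -89.3 grasp [633.7  11.  160.8]
[635.6  12.  316.1] tilt [-0.011  -0.0062] J -89.3 grasp [633.9  11.  161.1]
[635.7  12.  316.4] tilt [-0.0105 -0.0061] J -89.3 grasp [634.1  11.1 161.4]
[635.8  12.  316.7] tilt [-0.01  -0.006] J -89.3 grasp [634.2  11.1 161.7]
```

View pics/g5.png

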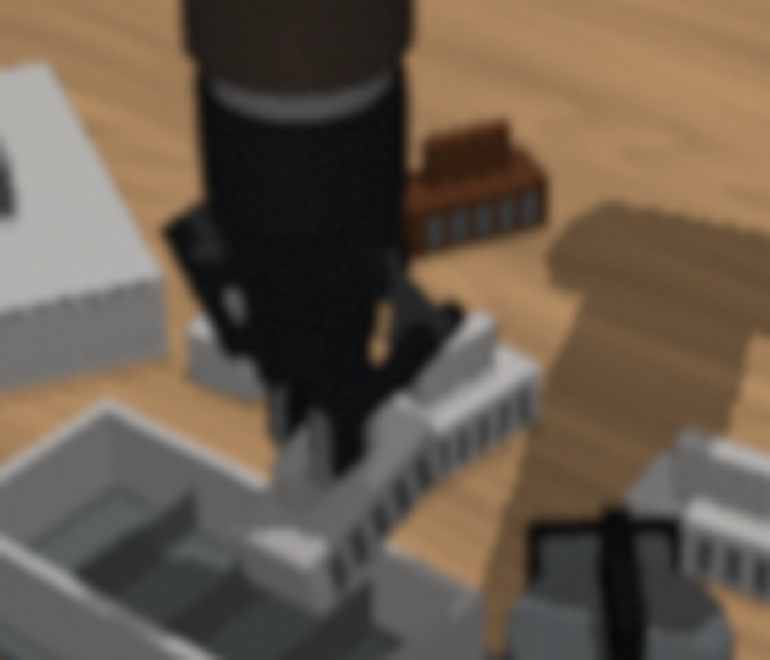

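View pics/g5t.png

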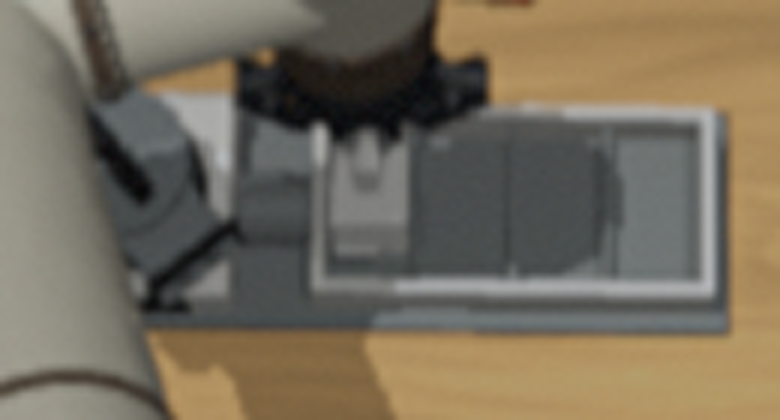

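```bash
cat > f5.py <<'E'
from fit import *
import sys
def wire(im,crop,s,g,d,pitch,name,yaw=0):
    v=cv2.resize(im["pixels"][crop[1]:crop[3],crop[0]:crop[2],::-1],None,fx=s,fy=s,interpolation=cv2.INTER_CUBIC)
    c,sn=np.cos(pitch),np.sin(pitch); Ry=np.array([[c,0,sn],[0,1,0],[-sn,0,c]])
    for b in(box(0,0,0,84,40,0,34),box(0,0,0,50,12,34,62)):
        P=(b-[d,0,63])@Ry.T+g
        u=((proj(im,P)-np.array(crop[:2])+.5)*s-.5)
        for i,j in((0,1),(2,3),(4,5),(6,7),(0,2),(1,3),(4,6),(5,7),(0,4),(1,5),(2,6),(3,7)): cv2.line(v,tuple(int(k) for k in u[i]),tuple(int(k) for k in u[j]),(0,0,255),1,cv2.LINE_AA)
    cv2.imwrite(f"pics/{name}.png",v)
if __name__=="__main__":
    Sc=np.load("sc5.npy",allow_pickle=True).item()
    wire(Sc,(200,150,340,270),5.5,[634.2,11.1,161.7],float(sys.argv[1]),float(sys.argv[2]),sys.argv[3])
E
python3 f5.py 5 0.3 w1
```

```text
(no output)
```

View pics/w1.png

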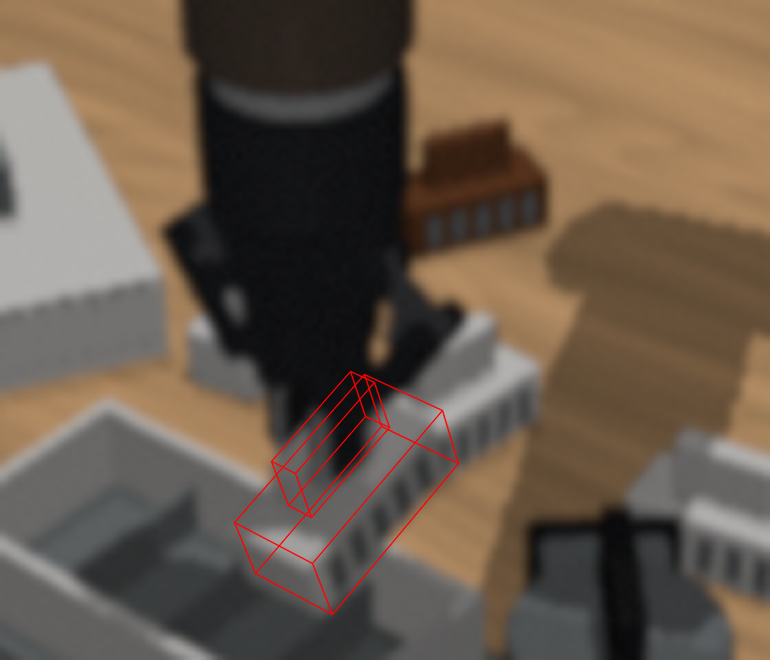

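```bash
python3 f5.py 3 0.12 w2; python3 f5.py 8 0.2 w3; python3 - <<'E'
import cv2,numpy as np
a=[cv2.imread(f"pics/w{i}.png")[300:,130:600] for i in(2,3)]
cv2.imwrite("pics/w23.png",cv2.resize(np.hstack(a),None,fx=.85,fy=.85))
E
```

```text
(no output)
```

View pics/w23.png

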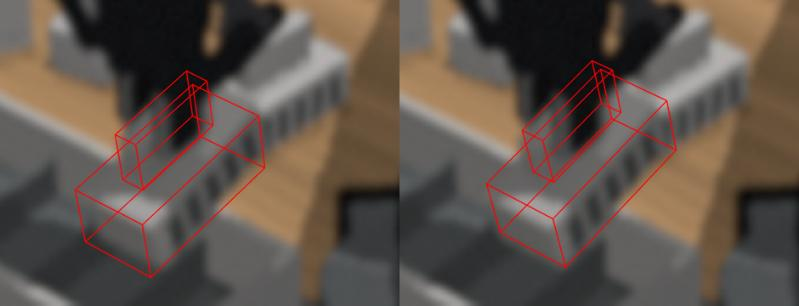

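```bash
python3 f5.py 13 0.12 w2; python3 f5.py 13 0.22 w3; python3 - <<'E'
import cv2,numpy as np
a=[cv2.imread(f"pics/w{i}.png")[320:640,190:520] for i in(2,3)]
cv2.imwrite("pics/w23.png",cv2.resize(np.hstack(a),None,fx=1.2,fy=1.2))
E
```

```text
(no output)
```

View pics/w23.png

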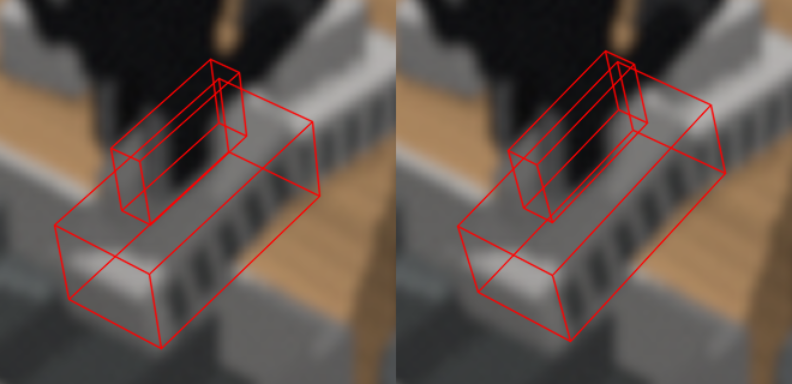

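Call:
play_rows(moves=[[[0.013, 0, -0.1], 0, 1], [[0.013, 0, -0.16], 0, 1], [[0.013, 0, -0.2], 0, 1], [[0.013, 0, -0.22], 0, 1], [[0.013, 0, -0.22], 0, 1], [[0.013, 0, -0.22], 0, 1]])

```text
clock: 32.28
position: [640.0, 12.1, 251.9]
ee_rot: [1.0, 0.006, -0.004, 0.003]
contact_force: [0.1, -0.8, -0.7]
gripper_width: 10.6
```

```bash
python3 settle.py 2;python3 - <<'E'
from fit import *
Sc=arm.get_image("scene");save(Sc,"g6",(200,180,340,290),5.5)
print(arm.read_state()["contact_force"])
E
```

```text
[640.   12.1 251.9] tilt [-0.0076 -0.0055] J -89.3 grasp [638.8  11.2  97. ]
[639.9  12.  251.9] tilt [-0.0077 -0.0055] J -89.3 grasp [638.7  11.2  96.9]
[-0.55471955 -0.46018571 -1.66409587]
```

View pics/g6.png

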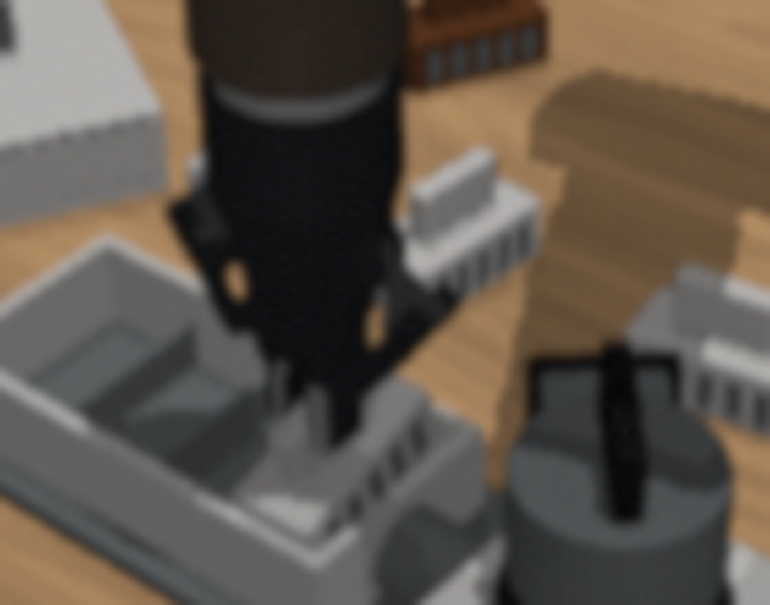

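Call:
play_rows(moves=[[[-0.003, 0, -0.02], 0, 1], [[-0.003, 0, -0.04], 0, 1], [[-0.003, 0, -0.06], 0, 1], [[-0.003, 0, -0.07], 0, 1], [[-0.003, 0, -0.07], 0, 1]])

```text
clock: 33.05
position: [638.8, 12.1, 235.8]
ee_rot: [1.0, 0.007, -0.004, 0.003]
contact_force: [-11.1, 1.3, 23.2]
gripper_width: 10.6
```

Call:
play_rows(moves=[[[0, 0, 0], 0, 0.3], [[0, 0, 0], 0, 0.1], [[0, 0, 0], 0, 0], [[0, 0, 0.1], 0, 0], [[0, 0, 0.3], 0, 0], [[-0.1, -0.1, 0.5], 0, 0], [[-0.6, -0.1, 0.5], 0, 0], [[-0.6, -0.1, 0.5], 0, 0], [[-0.6, -0.1, 0.5], 0, 0]])

```text
clock: 34.17
position: [455.9, -18.5, 385.6]
ee_rot: [1.0, 0.007, -0.004, 0.003]
contact_force: [0.7, 0.3, 0.8]
gripper_width: 42.6
```

```bash
python3 settle.py 2;python3 - <<'E'
from fit import *
Sc=arm.get_image("scene");save(Sc,"g7",(170,180,370,330),4)
T=arm.get_image("top");save(T,"g7t",(200,150,330,220),6); np.save("t7.npy",T,allow_pickle=True)
print(arm.read_state()["contact_force"])
E
```

```text
[453.6 -18.8 385.8] tilt [-0.01   -0.0063] J -89.2 grasp [452.1 -19.8 230.8]
[455.9 -18.4 386. ] tilt [-0.0078 -0.0065] J -89.2 grasp [454.7 -19.4 231. ]
[ 0.61964262 -0.16817702 -0.19773199]
```

View pics/g7.png

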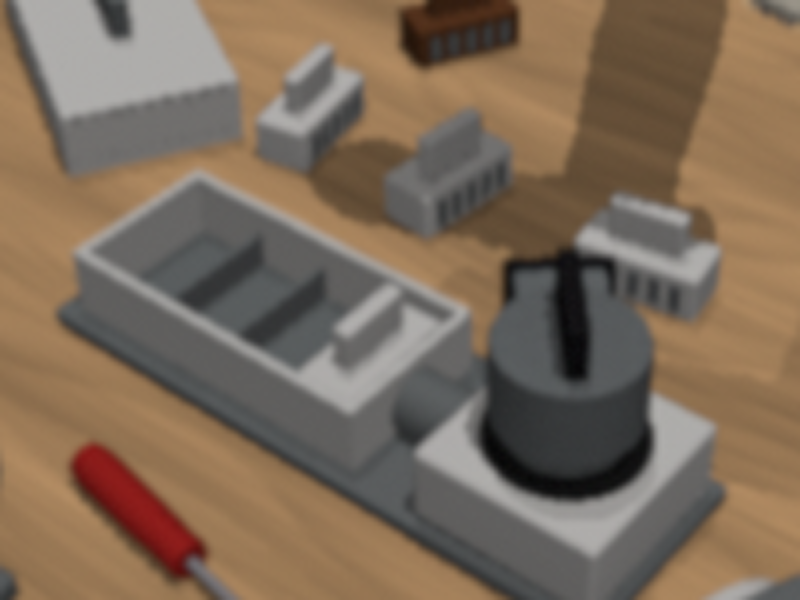

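View pics/g7t.png

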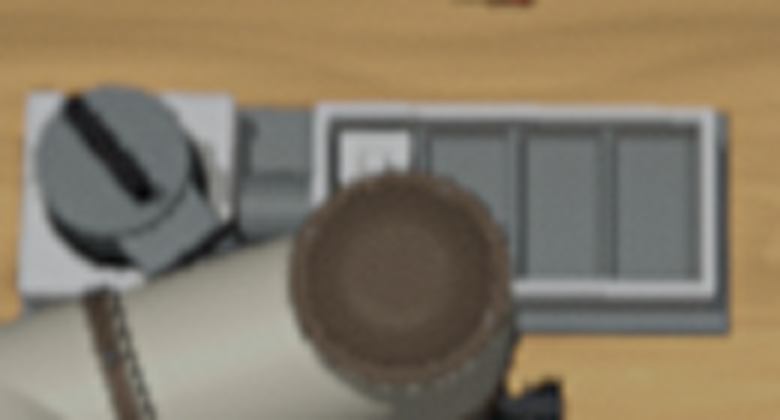

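Call:
play_rows(moves=[[[-0.03, 0.15, -0.05], -1, 0], [[-0.06, 0.32, -0.1], -1, 0], [[-0.06, 0.32, -0.2], -1, 0], [[-0.06, 0.32, -0.2], -1, 0], [[-0.06, 0.32, -0.2], -1, 0]])

```text
clock: 35.0
position: [441.9, 78.3, 326.5]
ee_rot: [0.968, -0.251, -0.004, 0.003]
contact_force: [-0.3, 0.2, 0.8]
gripper_width: 42.8
```

Call:
play_rows(moves=[[[0, 0, 0], -1, 0], [[0, 0, 0], -1, 0], [[0, 0, 0], -1, 0], [[0, 0, 0], -1, 0]])

```text
clock: 35.5
position: [442.6, 77.9, 327.6]
ee_rot: [0.871, -0.492, -0.003, 0.001]
contact_force: [0.2, 1.2, 0.3]
gripper_width: 42.9
```

Call:
play_rows(moves=[[[0, 0, 0], -0.8, 0], [[0, 0, 0], -0.8, 0], [[0, 0, 0], -0.8, 0], [[0, 0, 0], -0.8, 0]])

```text
clock: 36.0
position: [443.0, 77.6, 328.3]
ee_rot: [0.75, -0.661, -0.003, -0.001]
contact_force: [0.5, 0.3, 0.1]
gripper_width: 43.0
```

```bash
python3 settle.py 1;python3 - <<'E'
from fit import *
T7=np.load("t7.npy",allow_pickle=True).item()
print(unproj(T7,[[200+p/6,150+200/6] for p in(423,518,608)],35).round(1))
Sc=arm.get_image("scene");T=arm.get_image("top");save(T,"b5",(150,180,350,290),4);save(Sc,"b5s",(250,150,400,270),5)
s=arm.read_state();print(s["joints"].round(2))
for k,(x,y,a) in dict(A0=(453.6,196,119.8),B=(437,77.5,98),C=(442,-73.5,-5.5),D=(442,-196,10.4)).items():
  for n,ims in(("sc",[Sc]),("top",[T])):
    try:
        q,f=fit(ims,[x,y,np.radians(a)],cass); print(k,n,q[:2].round(1),round(np.degrees(q[2]),1),round(f,3))
    except Exception as e: print(k,n,"fail")
E
```

```text
[442.9  77.6 328.2] tilt [-0.004   0.0051] J -172.8 grasp [442.3  78.4 173.2]
[[ 627.8  -16.7   35. ]
 [ 628.   -69.6   35. ]
 [ 628.1 -119.7   35. ]]
[ 0.54  0.17 -0.51 -0.01 -0.89 -0.41]
A0 sc [370.9 289.3] 77.8 1.0
A0 top [462.7 202.4] 109.1 0.693
B sc [438.8  80. ] 104.9 0.252
B top [437.2  77.2] 98.5 0.501
C sc [441.2 -71.4] -3.3 0.044
C top [442.3 -74. ] -6.2 0.065
D sc [ 440.7 -193.8] 13.4 0.056
D top [ 442.  -196.2] 10.0 0.027
```

View pics/b5.png

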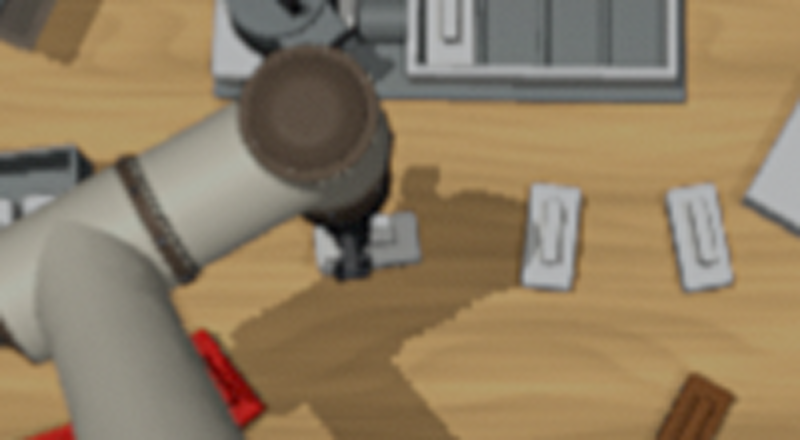

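View pics/b5s.png

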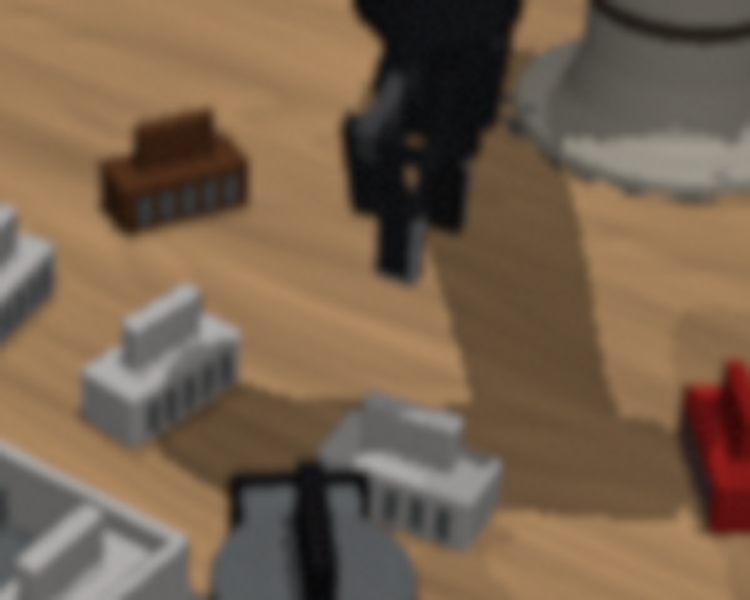

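Call:
play_rows(moves=[[[-0.016, -0.003, 0], 0.03, 0], [[-0.016, -0.003, -0.15], 0.03, 0], [[-0.016, -0.003, -0.3], 0.03, 0], [[-0.016, -0.003, -0.367], 0.03, 0], [[-0.016, -0.003, -0.367], 0.03, 0], [[-0.016, -0.003, -0.367], 0.03, 0], [[-0.016, -0.003, -0.367], 0.03, 0]])

```text
clock: 37.02
position: [438.3, 77.0, 219.0]
ee_rot: [0.755, -0.655, -0.003, -0.002]
contact_force: [-0.6, 0.7, 0.1]
gripper_width: 42.3
```

```bash
python3 settle.py 1;python3 - <<'E'
from fit import *
Sc=arm.get_image("scene");T=arm.get_image("top");save(T,"b6",(200,200,290,270),8);save(Sc,"b6s",(290,190,370,270),7)
E
```

```text
[438.3  77.  218.9] tilt [-0.0022  0.0062] J -171.9 grasp [437.9  78.   63.9]
```

View pics/b6.png

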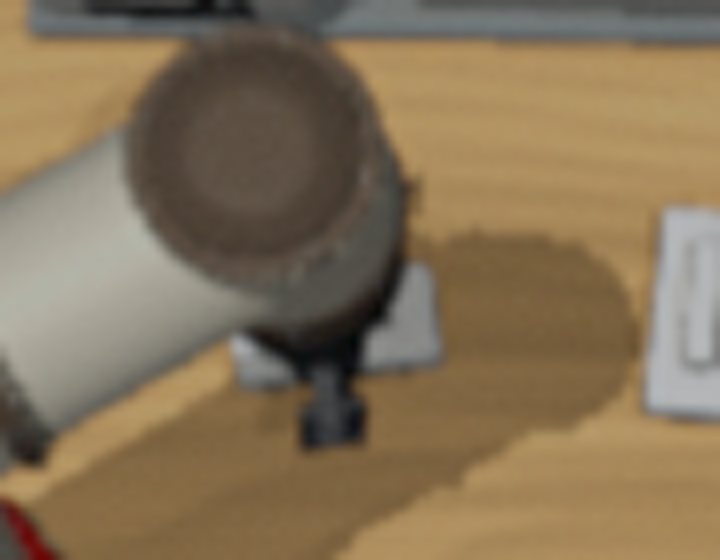

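View pics/b6s.png

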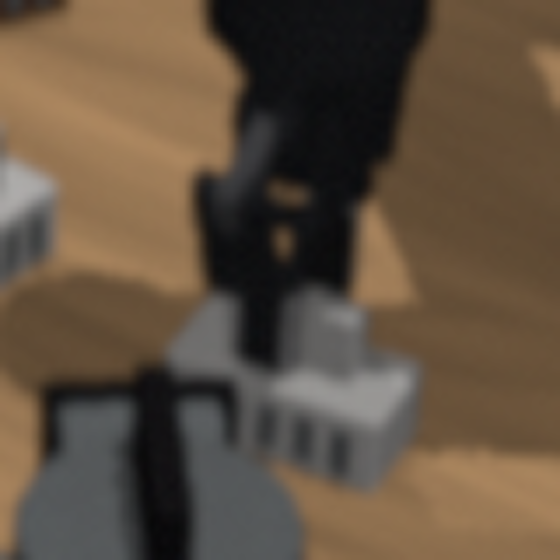

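Call:
play_rows(moves=[[[0, 0, -0.003], 0, 1], [[0, 0, -0.003], 0, 1], [[0, 0, -0.003], 0, 1], [[0, 0, -0.003], 0, 1], [[0, 0, -0.003], 0, 1], [[0, 0, 0.2], 0, 1], [[0, 0, 0.4], 0, 1], [[0, -0.1, 0.5], 1, 1], [[0.2, -0.4, 0.5], 1, 1], [[0.4, -0.4, 0.5], 1, 1], [[0.6, -0.4, 0.5], 1, 1], [[0.62, -0.4, 0.5], 1, 1]])

```text
clock: 38.67
position: [626.3, -44.3, 367.0]
ee_rot: [0.899, -0.439, -0.004, -0.0]
contact_force: [-0.4, 0.4, -2.7]
gripper_width: 10.2
```

Call:
play_rows(moves=[[[0, 0, 0], 1, 1], [[0, 0, 0], 1, 1], [[0, 0, 0], 1, 1], [[0, 0, 0], 1, 1]])

```text
clock: 39.17
position: [626.2, -44.3, 365.8]
ee_rot: [0.981, -0.192, -0.005, 0.001]
contact_force: [-1.0, -0.1, -1.5]
gripper_width: 10.5
```

Call:
play_rows(moves=[[[0, 0, 0], 0.73, 1], [[0, 0, 0], 0.73, 1], [[0, 0, 0], 0.73, 1], [[0, 0, -0.2], 0.73, 1], [[0, 0, -0.3], 0.73, 1], [[0, 0, -0.3], 0.73, 1], [[0, 0, -0.3], 0.73, 1], [[0, 0, -0.3], 0.73, 1]])

```text
clock: 40.17
position: [626.8, -44.2, 277.9]
ee_rot: [1.0, -0.003, -0.002, 0.002]
contact_force: [0.1, 0.1, -1.4]
gripper_width: 10.3
```

```bash
python3 settle.py 1;python3 - <<'E'
from fit import *
Sc=arm.get_image("scene");T=arm.get_image("top");save(T,"b7",(200,150,340,230),5.5);save(Sc,"b7s",(180,150,320,270),5.5)
np.save("sc7.npy",Sc,allow_pickle=True)
E
```

```text
[626.7 -44.2 277.7] tilt [-0.0053 -0.0031] J -90.3 grasp [625.8 -44.7 122.7]
```

View pics/b7s.png

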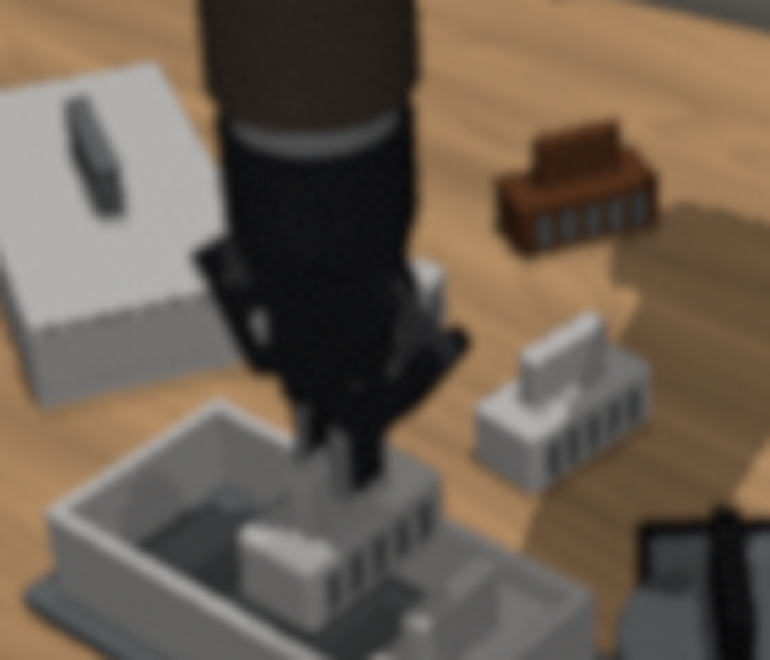

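```bash
python3 - <<'E'
from f5 import *
Sc=np.load("sc7.npy",allow_pickle=True).item()
for i,d in enumerate((0,-6)): wire(Sc,(200,170,300,270),7,[625.8,-44.7,122.7],d,0,f"q{i}")
cv2.imwrite("pics/q.png",np.hstack([cv2.imread(f"pics/q{i}.png")[150:,100:480] for i in(0,1)]))
E
```

```text
(no output)
```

View pics/q.png

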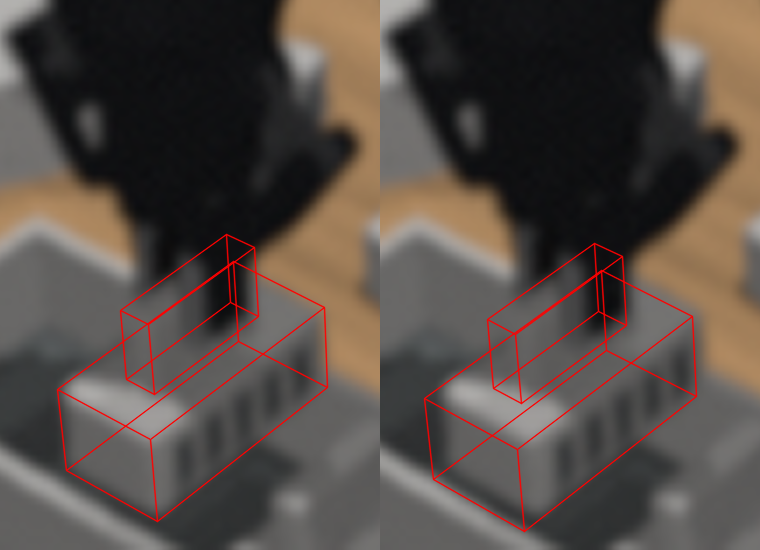

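Call:
play_rows(moves=[[[0.002, 0.008, 0], 0, 1], [[0.002, 0.008, -0.05], 0, 1], [[0.002, 0.008, -0.1], 0, 1], [[0.002, 0.008, -0.14], 0, 1], [[0.002, 0.008, -0.152], 0, 1], [[0.002, 0.008, -0.152], 0, 1], [[0.002, 0.008, -0.152], 0, 1]])

```text
clock: 41.2
position: [627.3, -41.8, 231.9]
ee_rot: [1.0, -0.002, -0.003, 0.001]
contact_force: [0.5, -0.6, -2.2]
gripper_width: 10.8
```

Call:
play_rows(moves=[[[0, 0, 0], 0, 0.3], [[0, 0, 0], 0, 0.1], [[0, 0, 0], 0, 0], [[0, 0, 0.1], 0, 0], [[0, 0, 0.3], 0, 0], [[-0.1, 0, 0.4], -0.16, 0], [[-0.4, -0.1, 0.4], -0.16, 0], [[-0.62, -0.11, 0.4], -0.16, 0], [[-0.62, -0.11, 0.4], -0.16, 0], [[-0.62, -0.11, 0.4], -0.16, 0], [[-0.62, -0.11, 0.4], -0.16, 0]])

```text
clock: 42.58
position: [441.9, -74.7, 352.5]
ee_rot: [0.999, -0.044, -0.002, 0.001]
contact_force: [-0.4, -0.3, -0.0]
gripper_width: 43.0
```

```bash
python3 settle.py 2;python3 - <<'E'
from fit import *
Sc=arm.get_image("scene");T=arm.get_image("top");save(T,"b8",(200,150,340,260),5.5);save(Sc,"b8s",(180,180,340,300),5)
for k,(x,y,a) in dict(C=(442,-73.5,-5.5),D=(442,-196,10.4)).items():
  for n,ims in(("sc",[Sc]),("top",[T])):
        q,f=fit(ims,[x,y,np.radians(a)],cass); print(k,n,q[:2].round(1),round(np.degrees(q[2]),1),round(f,3))
E
```

```text
[442.2 -74.6 352.3] tilt [-0.004  -0.0025] J -95.1 grasp [441.6 -75.  197.3]
[442.4 -74.6 352. ] tilt [-0.0047 -0.0026] J -95.1 grasp [441.6 -75.  197. ]
C sc [441.5 -71.5] -4.8 0.062
C top [445.3 -74.3] -6.2 0.621
D sc [ 441.8 -193. ] 14.8 0.074
D top [ 441.9 -196.1] 10.3 0.038
```

View pics/b8s.png

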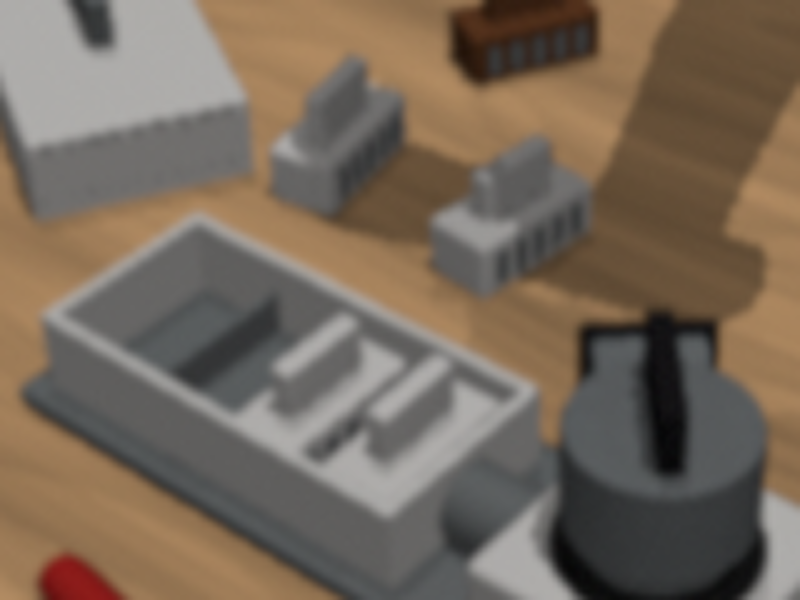

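Call:
play_rows(moves=[[[0.002, 0.005, -0.15], 0, 0], [[0.002, 0.005, -0.3], 0, 0], [[0.002, 0.005, -0.4], 0, 0], [[0.002, 0.005, -0.447], 0, 0], [[0.002, 0.005, -0.447], 0, 0], [[0.002, 0.005, -0.447], 0, 0], [[0.002, 0.005, -0.447], 0, 0], [[0.002, 0.005, -0.447], 0, 1], [[0.002, 0.005, -0.447], 0, 1], [[0.002, 0.005, -0.447], 0, 1], [[0.002, 0.005, -0.447], 0, 1], [[0.002, 0.005, -0.447], 0, 1]])

```text
clock: 44.28
position: [443.0, -73.1, 218.2]
ee_rot: [0.999, -0.044, -0.002, 0.001]
contact_force: [-0.4, 0.6, 6.2]
gripper_width: 10.6
```

Call:
play_rows(moves=[[[0, 0, 0.2], 0, 1], [[0, 0, 0.4], 0, 1], [[0.1, 0, 0.5], 0.17, 1], [[0.4, -0.07, 0.5], 0.17, 1], [[0.613, -0.07, 0.5], 0.17, 1], [[0.613, -0.07, 0.5], 0.17, 1], [[0.613, -0.07, 0.5], 0.17, 1], [[0.613, -0.07, 0.3], 0.17, 1], [[0.613, -0.07, 0.2], 0.17, 1], [[0.613, -0.07, 0.2], 0.17, 1], [[0.613, -0.07, 0.2], 0.17, 1], [[0.613, -0.07, 0.2], 0.17, 1]])

```text
clock: 45.78
position: [627.3, -94.0, 280.4]
ee_rot: [1.0, 0.001, -0.0, 0.001]
contact_force: [0.1, -1.1, -1.1]
gripper_width: 10.8
```

```bash
python3 settle.py 2;python3 - <<'E'
from fit import *
Sc=arm.get_image("scene");save(Sc,"b9s",(180,150,320,270),5.5)
E
```

```text
[627.2 -94.1 280.2] tilt [-0.0008 -0.0029] J -89.9 grasp [627.1 -94.5 125.2]
[627.1 -94.1 279.9] tilt [-0.0014 -0.0029] J -89.9 grasp [626.9 -94.5 124.9]
```

View pics/b9s.png

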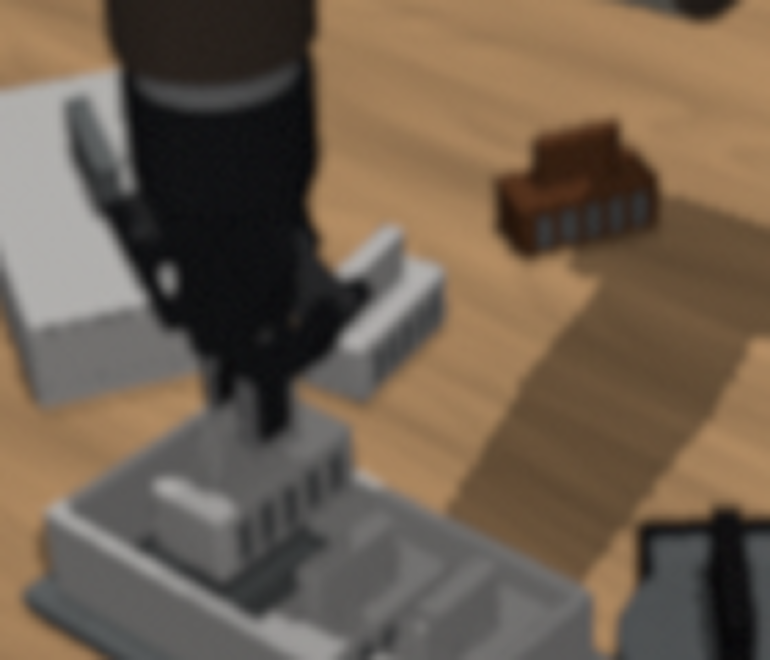

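Level and centred. I'll lower it.

Call:
play_rows(moves=[[[0, 0, -0.05], 0, 1], [[0, 0, -0.1], 0, 1], [[0, 0, -0.14], 0, 1], [[0, 0, -0.16], 0, 1], [[0, 0, -0.16], 0, 1], [[0, 0, -0.16], 0, 1]])

```text
clock: 46.68
position: [627.2, -94.1, 231.6]
ee_rot: [1.0, 0.0, -0.001, 0.001]
contact_force: [0.3, -0.1, -1.9]
gripper_width: 10.5
```

Call:
play_rows(moves=[[[0, 0, 0], 0, 0.3], [[0, 0, 0], 0, 0.1], [[0, 0, 0], 0, 0], [[0, 0, 0.1], 0, 0], [[0, 0, 0.3], 0, 0], [[-0.1, 0, 0.4], 0.36, 0], [[-0.4, -0.2, 0.4], 0.36, 0], [[-0.617, -0.336, 0.4], 0.36, 0], [[-0.617, -0.336, 0.4], 0.36, 0], [[-0.617, -0.336, 0.4], 0.36, 0], [[-0.617, -0.336, 0.4], 0.36, 0]])

```text
clock: 48.05
position: [442.3, -195.1, 352.2]
ee_rot: [0.996, 0.094, 0.0, 0.002]
contact_force: [1.0, -0.2, -0.4]
gripper_width: 42.4
```

```bash
python3 settle.py 3;python3 - <<'E'
from fit import *
Sc=arm.get_image("scene");T=arm.get_image("top");save(Sc,"c1s",(180,180,340,300),5)
for k,(x,y,a) in dict(D=(442,-196,10.4)).items():
  for n,ims in(("sc",[Sc]),("top",[T])):
        q,f=fit(ims,[x,y,np.radians(a)],cass); print(k,n,q[:2].round(1),round(np.degrees(q[2]),1),round(f,3))
E
```

```text
[ 442.8 -194.7  352. ] tilt [ 0.0005 -0.0033] J -79.1 grasp [ 442.9 -195.3  197. ]
[ 443.  -194.6  351.8] tilt [-0.0001 -0.0032] J -79.1 grasp [ 443.  -195.1  196.8]
[ 443.1 -194.4  351.6] tilt [-0.0005 -0.0031] J -79.1 grasp [ 443.  -194.9  196.6]
D sc [ 442.8 -192.7] 13.0 0.057
D top [ 454.  -194.5] 9.4 0.616
```

View pics/c1s.png

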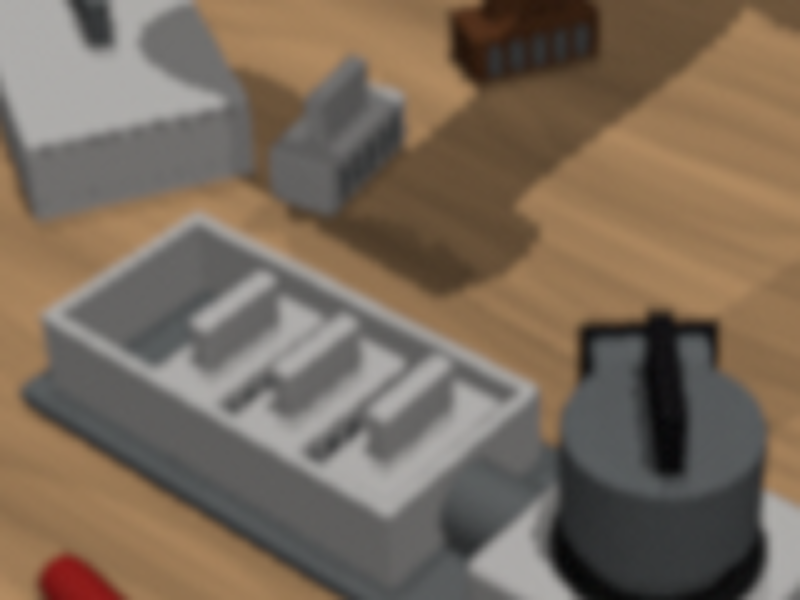

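Call:
play_rows(moves=[[[-0.003, -0.001, -0.15], 0, 0], [[-0.003, -0.001, -0.3], 0, 0], [[-0.003, -0.001, -0.4], 0, 0], [[-0.003, -0.001, -0.446], 0, 0], [[-0.003, -0.001, -0.446], 0, 0], [[-0.003, -0.001, -0.446], 0, 0], [[-0.003, -0.001, -0.446], 0, 0], [[-0.003, -0.001, -0.446], 0, 1], [[-0.003, -0.001, -0.446], 0, 1], [[-0.003, -0.001, -0.446], 0, 1], [[-0.003, -0.001, -0.446], 0, 1], [[-0.003, -0.001, -0.446], 0, 1]])

```text
clock: 49.8
position: [442.4, -194.8, 218.2]
ee_rot: [0.995, 0.095, -0.0, 0.002]
contact_force: [-0.7, 0.2, 5.7]
gripper_width: 10.7
```

Call:
play_rows(moves=[[[0, 0, 0.2], 0, 1], [[0, 0, 0.4], 0, 1], [[0.1, 0, 0.5], -0.36, 1], [[0.4, 0.16, 0.5], -0.36, 1], [[0.613, 0.16, 0.5], -0.36, 1], [[0.613, 0.16, 0.5], -0.36, 1], [[0.613, 0.16, 0.5], -0.36, 1], [[0.613, 0.16, 0.3], -0.36, 1], [[0.613, 0.16, 0.2], -0.36, 1], [[0.613, 0.16, 0.2], -0.36, 1], [[0.613, 0.16, 0.2], -0.36, 1], [[0.613, 0.16, 0.2], -0.36, 1]])

```text
clock: 51.3
position: [626.6, -146.9, 280.5]
ee_rot: [1.0, 0.001, 0.002, 0.002]
contact_force: [-0.4, 0.4, -1.2]
gripper_width: 10.4
```

```bash
python3 settle.py 2;python3 - <<'E'
from fit import *
Sc=arm.get_image("scene");save(Sc,"c2s",(160,150,300,270),5.5)
E
```

```text
[ 626.5 -146.9  280.3] tilt [ 0.0028 -0.0034] J -89.9 grasp [ 627.  -147.4  125.3]
[ 626.4 -146.8  280. ] tilt [ 0.0022 -0.0034] J -89.9 grasp [ 626.8 -147.4  125. ]
```

View pics/c2s.png

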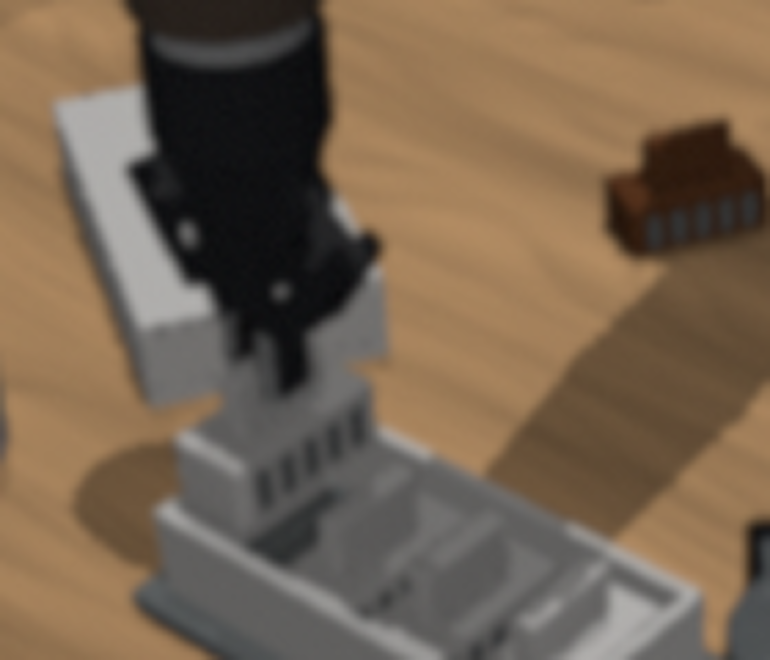

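Call:
play_rows(moves=[[[0, 0.002, -0.05], 0, 1], [[0, 0.002, -0.1], 0, 1], [[0, 0.002, -0.14], 0, 1], [[0, 0.002, -0.16], 0, 1], [[0, 0.002, -0.16], 0, 1], [[0, 0.002, -0.16], 0, 1]])

```text
clock: 52.2
position: [626.5, -146.2, 231.6]
ee_rot: [1.0, 0.001, 0.001, 0.002]
contact_force: [0.0, 0.8, -2.1]
gripper_width: 10.6
```

Call:
play_rows(moves=[[[0, 0, 0], 0, 0.3], [[0, 0, 0], 0, 0.1], [[0, 0, 0], 0, 0], [[0, 0, 0.1], 0, 0], [[0, 0, 0.3], 0, 0], [[-0.1, 0, 0.4], -0.5, 0], [[-0.4, -0.2, 0.4], -1, -0.5], [[-0.53, -0.5, 0.4], -1, -0.5], [[-0.53, -0.73, 0.4], -1, -0.5], [[-0.53, -0.73, 0.4], -1, -0.5], [[-0.53, -0.73, 0.4], -1, -0.5], [[-0.53, -0.73, 0.4], -1, -0.5]])

```text
clock: 53.7
position: [467.1, -365.9, 351.5]
ee_rot: [0.966, -0.259, 0.001, 0.002]
contact_force: [0.6, 0.4, -0.1]
gripper_width: 64.1
```

Call:
play_rows(moves=[[[0, 0, 0], -1, -0.5], [[0, 0, 0], -1, -0.5], [[0, 0, 0], -1, -0.5], [[0, 0, 0], -1, -0.5]])

```text
clock: 54.2
position: [467.8, -364.4, 351.6]
ee_rot: [0.867, -0.498, 0.0, 0.002]
contact_force: [-0.6, -0.1, 0.0]
gripper_width: 64.1
```

Call:
play_rows(moves=[[[0, 0, 0], -1, -0.5], [[0, 0, 0], -1, -0.5], [[0, 0, 0], -1, -0.5], [[0, 0, 0], -1, -0.5]])

```text
clock: 54.7
position: [468.2, -363.6, 351.7]
ee_rot: [0.71, -0.704, -0.0, 0.002]
contact_force: [-0.2, 1.1, 0.1]
gripper_width: 64.0
```

Call:
play_rows(moves=[[[0, 0, 0], -1, -0.5], [[0, 0, 0], -1, -0.5], [[0, 0, 0], -1, -0.5], [[0, 0, 0], -1, -0.5], [[0, 0, 0], -1, -0.5]])

```text
clock: 55.32
position: [468.3, -363.3, 351.7]
ee_rot: [-0.506, 0.863, 0.001, -0.001]
contact_force: [0.2, 1.2, 1.3]
gripper_width: 63.8
```

```bash
python3 settle.py 3;python3 - <<'E'
from fit import *
Sc=arm.get_image("scene");T=arm.get_image("top");save(Sc,"c3s",(150,130,320,290),4.5);save(T,"c3t",(190,140,330,260),5.5)
np.save("t3.npy",T,allow_pickle=True);np.save("s3.npy",Sc,allow_pickle=True)
print(arm.read_state()["joints"].round(2))
lid=lambda x,y,a:[box(x,y,a,124,238,0,50),box(x,y,a,14,80,50,82)]
x,f=fit([Sc],[466,-364,-.53],lid,w=130);print(x,f)
E
```

```text
[ 468.3 -363.4  351.7] tilt [-0.0033 -0.0002] J 150.7 grasp [ 467.8 -363.4  196.7]
[ 468.3 -363.4  351.7] tilt [-0.0033 -0.0002] J 150.7 grasp [ 467.8 -363.5  196.7]
[ 468.3 -363.5  351.7] tilt [-0.0034 -0.0001] J 150.7 grasp [ 467.7 -363.5  196.7]
[-0.39  0.37 -0.15  0.   -1.05 -0.13]
[ 467.53900962 -362.06258887   -0.53032473] 0.015104677826292112
```

View pics/c3s.png

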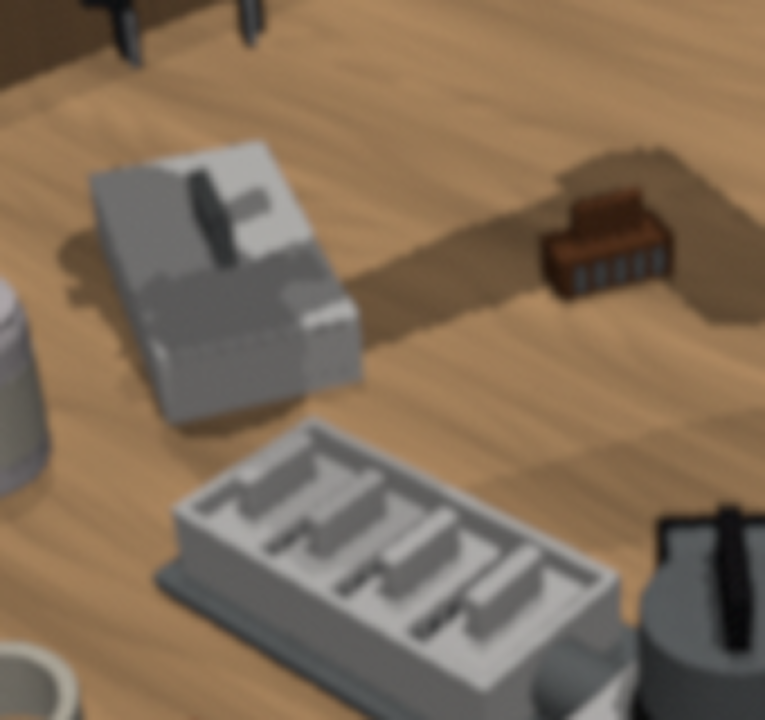

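View pics/c3t.png

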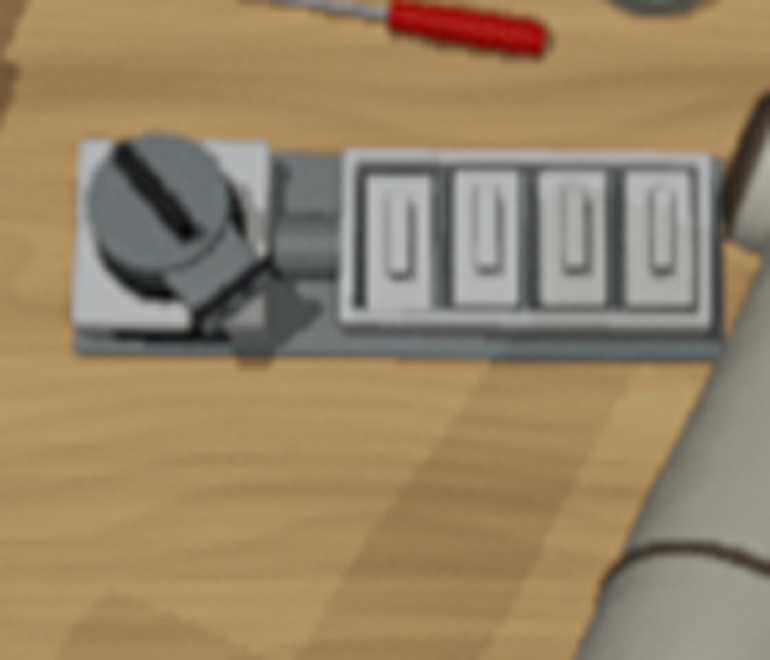

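All 4 fresh cassettes sit in slots with ribs up: tray crop, (400,235), (487,230), (573,230) and (661,230). Next, grip the lid handle.

Call:
play_rows(moves=[[[-0.002, -0.003, -0.15], -0.03, -0.3], [[-0.002, -0.003, -0.3], -0.03, -0.3], [[-0.002, -0.003, -0.38], -0.03, -0.3], [[-0.002, -0.003, -0.412], -0.03, -0.3], [[-0.002, -0.003, -0.412], -0.03, -0.3], [[-0.002, -0.003, -0.412], -0.03, -0.3], [[-0.002, -0.003, -0.412], -0.03, -0.3], [[-0.002, -0.003, -0.412], -0.03, 1], [[-0.002, -0.003, -0.412], -0.03, 1], [[-0.002, -0.003, -0.412], -0.03, 1], [[-0.002, -0.003, -0.412], -0.03, 1], [[-0.002, -0.003, -0.412], -0.03, 1]])

```text
clock: 57.08
position: [467.8, -364.5, 228.5]
ee_rot: [-0.498, 0.867, 0.0, -0.001]
contact_force: [-1.1, 0.6, 3.0]
gripper_width: 13.0
```

```bash
python3 settle.py 2;python3 - <<'E'
from fit import *
Sc=arm.get_image("scene");save(Sc,"c4s",(150,110,260,230),5)
print(arm.read_state()["contact_force"])
E
```

```text
[ 467.8 -364.5  228.5] tilt [-0.0027 -0.0005] J 149.7 grasp [ 467.4 -364.6   73.5]
[ 467.8 -364.5  228.5] tilt [-0.0027 -0.0006] J 149.7 grasp [ 467.4 -364.6   73.5]
[-0.55607605  1.18896718  3.64329747]
```

View pics/c4s.png

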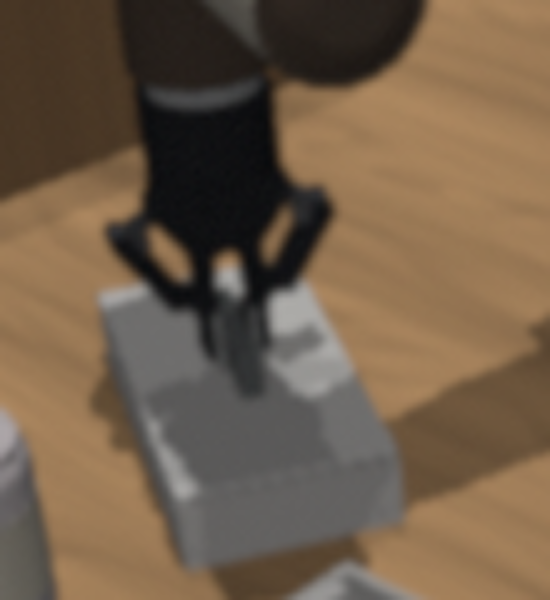

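Call:
play_rows(moves=[[[0, 0, 0.1], 0, 1], [[0, 0, 0.2], 0, 1], [[0, 0, 0.3], 0, 1], [[0, 0, 0.45], 0, 1], [[0, 0.1, 0.5], 0.3, 1], [[0.1, 0.25, 0.5], 0.6, 1], [[0.2, 0.4, 0.5], 1, 1], [[0.3, 0.55, 0.5], 1, 1], [[0.4, 0.7, 0.5], 1, 1], [[0.48, 0.85, 0.5], 1, 1], [[0.526, 0.95, 0.5], 1, 1], [[0.526, 0.988, 0.5], 1, 1]])

```text
clock: 58.72
position: [626.0, -66.1, 375.8]
ee_rot: [-0.706, 0.708, 0.002, -0.003]
contact_force: [-0.9, -0.8, -3.1]
gripper_width: 13.1
```

```bash
python3 settle.py 6; python3 - <<'E'
from fit import *
Sc=arm.get_image("scene");T=arm.get_image("top");save(Sc,"c5s",(150,110,350,260),4);save(T,"c5t",(190,140,340,230),5)
print(arm.read_state()["contact_force"],arm.read_state()["gripper_width"])
np.save("t5.npy",T,allow_pickle=True);np.save("s5.npy",Sc,allow_pickle=True)
E
```

```text
[625.4 -66.  376.2] tilt [-0.0063 -0.001 ] J 179.8 grasp [624.5 -66.1 221.2]
[625.2 -67.2 376.7] tilt [-0.0059 -0.0015] J 179.8 grasp [624.3 -67.4 221.7]
[625.1 -68.1 377.2] tilt [-0.005  -0.0018] J 179.7 grasp [624.3 -68.4 222.2]
[625.  -68.7 377.7] tilt [-0.0042 -0.0019] J 179.7 grasp [624.4 -69.  222.7]
[625.  -69.1 378. ] tilt [-0.0035 -0.0019] J 179.6 grasp [624.5 -69.4 223. ]
[625.1 -69.2 378.3] tilt [-0.0029 -0.0019] J 179.6 grasp [624.6 -69.5 223.3]
[ 0.23670865  1.63946077 -3.55941856] 12.92393479346738
```

View pics/c5s.png

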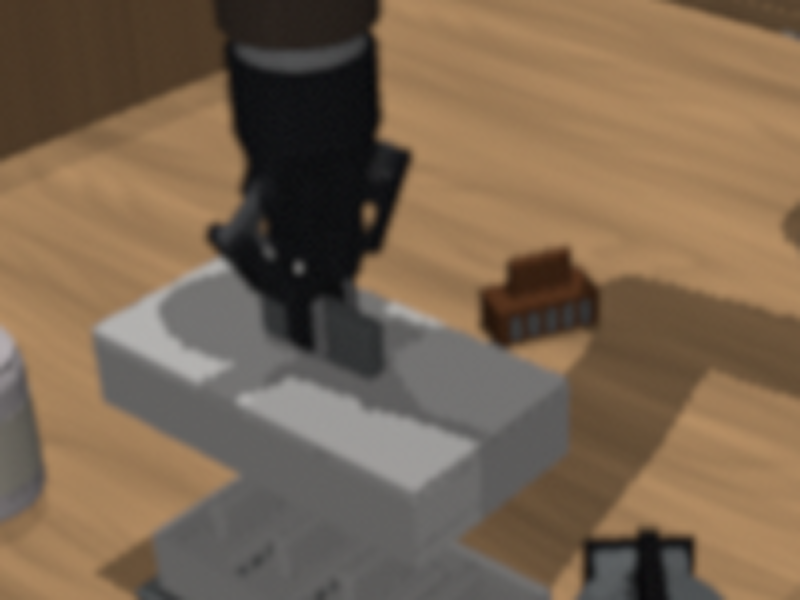

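View pics/c5t.png

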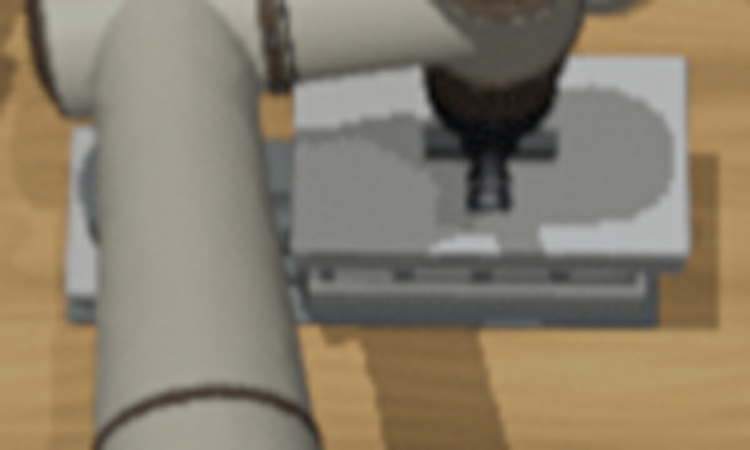

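```bash
python3 - <<'E'
from fit import *
Sc=np.load("s5.npy",allow_pickle=True).item();T=np.load("t5.npy",allow_pickle=True).item()
p=unproj(Sc,np.array([[415,492],[568,380],[96,329]])/4+[150,110]-.375,199.8)[:,:2];print(p.round(1),"mid of right&left corners",(p[1]+p[2])/2)
q=unproj(T,np.array([[688,57],[692,255],[293,250],[294,85]])/5+[190,140]-.4,199.8)[:,:2];print(q.round(1),(q[0]+q[2])/2)
E
```

```text
[[ 687.7   49.9]
 [ 566.4   51. ]
 [ 684.9 -185.1]] mid of right&left corners [625.6519808  -67.03589689]
[[ 686.4 -191.4]
 [ 562.2 -191.3]
 [ 564.5   46.8]
 [ 667.7   47.9]] [625.45113018 -72.2821986 ]
```

Call:
play_rows(moves=[[[0.001, 0.005, -0.08], 0, 1], [[0.001, 0.005, -0.16], 0, 1], [[0.001, 0.005, -0.23], 0, 1], [[0.001, 0.005, -0.28], 0, 1], [[0.001, 0.005, -0.295], 0, 1], [[0.001, 0.005, -0.295], 0, 1], [[0.001, 0.005, -0.295], 0, 1]])

```text
clock: 60.0
position: [625.9, -67.7, 291.1]
ee_rot: [-0.705, 0.709, -0.001, -0.001]
contact_force: [0.6, 0.6, -3.5]
gripper_width: 13.0
```

```bash
python3 settle.py 3; python3 - <<'E'
from fit import *
Sc=arm.get_image("scene");T=arm.get_image("top");save(Sc,"c6s",(160,180,320,300),5);save(T,"c6t",(190,140,340,230),5)
print(arm.read_state()["contact_force"],arm.read_state()["gripper_width"])
E
```

```text
[625.8 -67.7 291.1] tilt [-0.0002 -0.0017] J 179.6 grasp [625.7 -67.9 136.1]
[625.7 -67.6 291. ] tilt [-0.0005 -0.0017] J 179.6 grasp [625.6 -67.9 136. ]
[625.6 -67.6 290.8] tilt [-0.0009 -0.0017] J 179.6 grasp [625.5 -67.9 135.8]
[-0.46997761 -0.0300071  -2.7064865 ] 12.923366499532777
```

View pics/c6s.png

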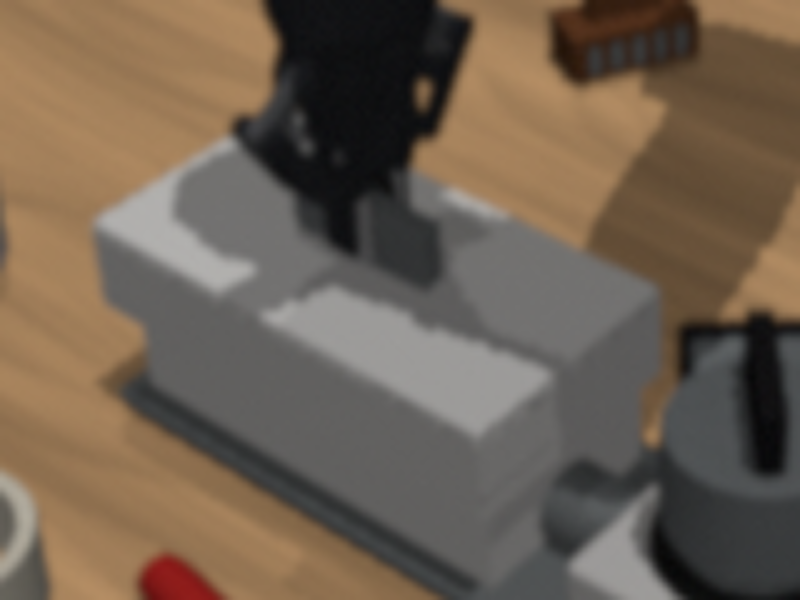

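View pics/c6t.png

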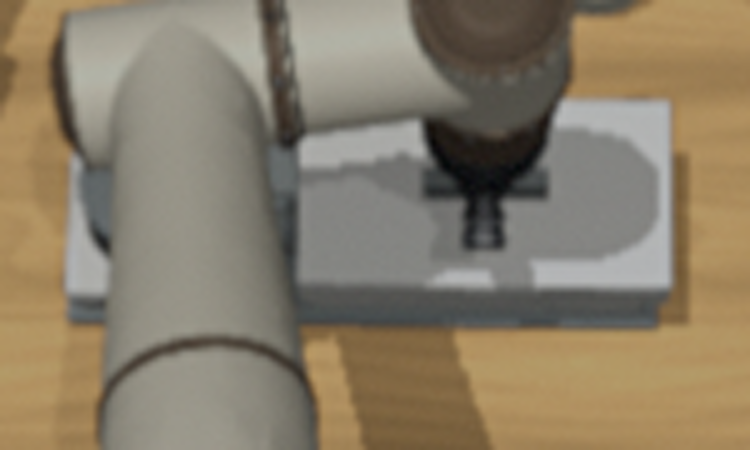

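Call:
play_rows(moves=[[[0, 0, -0.02], 0, 1], [[0, 0, -0.04], 0, 1], [[0, 0, -0.055], 0, 1], [[0, 0, -0.065], 0, 1], [[0, 0, -0.07], 0, 1], [[0, 0, -0.07], 0, 1], [[0, 0, -0.07], 0, 1]])

```text
clock: 61.12
position: [625.6, -67.7, 269.6]
ee_rot: [-0.705, 0.709, -0.0, -0.001]
contact_force: [-0.2, -0.4, -3.5]
gripper_width: 12.9
```

Call:
play_rows(moves=[[[0, 0, -0.01], 0, 1], [[0, 0, -0.012], 0, 1], [[0, 0, -0.012], 0, 1]])

```text
clock: 61.5
position: [625.5, -67.5, 269.5]
ee_rot: [-0.705, 0.709, -0.001, -0.001]
contact_force: [-6.9, 2.1, 11.7]
gripper_width: 12.8
```

Call:
play_rows(moves=[[[0, 0, 0.003], 0, 0.4], [[0, 0, 0.003], 0, 0.2], [[0, 0, 0.003], 0, 0], [[0, 0, 0.003], 0, 0], [[0, 0, 0.1], 0, 0], [[0, 0, 0.3], 0, 0], [[-0.2, 0, 0.4], 0, 0], [[-0.6, 0, 0.4], 0, 0], [[-0.6, 0, 0.4], 0, 0], [[-0.6, 0, 0.4], 0, 0], [[-0.6, 0, 0.4], 0, 0]])

```text
clock: 62.88
position: [445.9, -67.5, 390.2]
ee_rot: [-0.705, 0.709, -0.002, 0.0]
contact_force: [0.3, 0.1, -0.2]
gripper_width: 42.5
```

```bash
python3 settle.py 3; python3 - <<'E'
from fit import *
Sc=arm.get_image("scene");T=arm.get_image("top");save(Sc,"c7s",(160,180,360,330),4);save(T,"c7t",(190,140,340,230),5)
np.save("t9.npy",T,allow_pickle=True);np.save("s9.npy",Sc,allow_pickle=True)
print(arm.read_state()["joints"].round(2))
E
```

```text
[446.5 -67.4 390. ] tilt [ 0.002  -0.0024] J 179.7 grasp [446.8 -67.8 235. ]
[446.8 -67.4 389.7] tilt [ 0.0013 -0.0024] J 179.7 grasp [447.  -67.7 234.7]
[446.8 -67.4 389.4] tilt [ 0.0005 -0.0025] J 179.7 grasp [446.9 -67.7 234.4]
[ 0.21  0.1  -0.42  0.   -1.05 -0.22]
```

View pics/c7s.png

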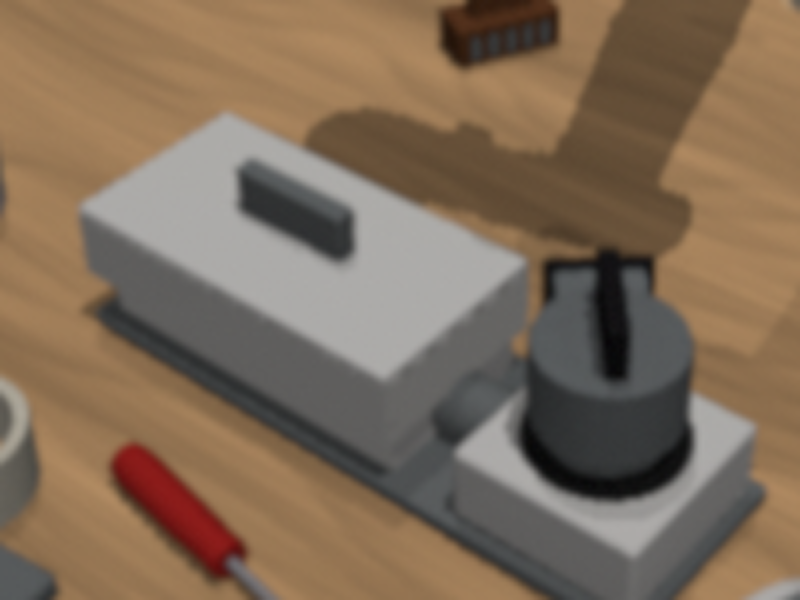

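View pics/c7t.png

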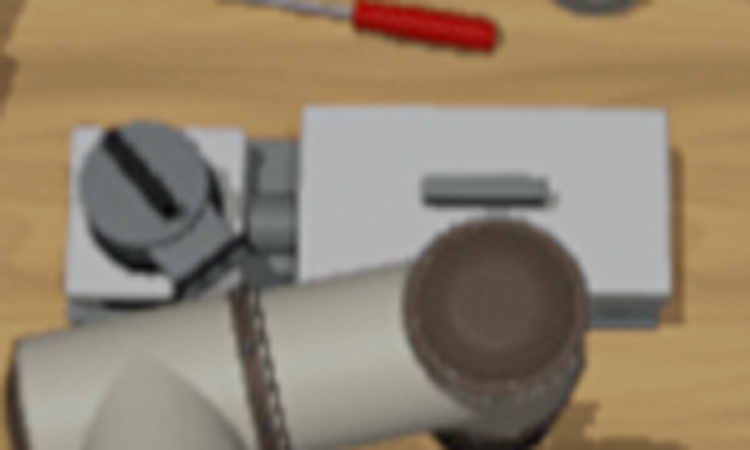

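The lid is seated flat: scene crop centre about (300,240), handle level. Next I'll turn the wrist to line up with the fin.

Call:
play_rows(moves=[[[0.2, 0.2, 0], 0.3, 0], [[0.4, 0.4, 0], 0.6, 0], [[0.582, 0.706, 0], 1, 0], [[0.582, 0.706, 0], 1, 0], [[0.582, 0.706, 0], 1, 0], [[0.582, 0.706, 0], 1, 0], [[0.582, 0.706, 0], 1, 0]])

```text
clock: 64.0
position: [621.3, 144.1, 388.3]
ee_rot: [0.865, -0.503, 0.001, 0.001]
contact_force: [-0.4, 0.5, -0.2]
gripper_width: 42.8
```

Call:
play_rows(moves=[[[0, 0, 0], 1, 0], [[0, 0, 0], 1, 0], [[0, 0, 0], 1, 0], [[0, 0, 0], 1, 0]])

```text
clock: 64.5
position: [620.9, 143.0, 388.8]
ee_rot: [0.965, -0.263, 0.001, 0.001]
contact_force: [-0.2, 0.4, -0.4]
gripper_width: 42.7
```

Call:
play_rows(moves=[[[0, 0, 0], 1, 0], [[0, 0, 0], 1, 0], [[0, 0, 0], 1, 0], [[0, 0, 0], 1, 0]])

```text
clock: 65.0
position: [620.7, 142.4, 389.0]
ee_rot: [1.0, -0.007, 0.001, 0.001]
contact_force: [0.4, 0.3, 0.6]
gripper_width: 42.5
```

Call:
play_rows(moves=[[[0, 0, 0], 1, 0], [[0, 0, 0], 1, 0], [[0, 0, 0], 1, 0], [[0, 0, 0], 1, 0], [[0, 0, 0], 1, 0]])

```text
clock: 65.62
position: [620.6, 142.2, 389.1]
ee_rot: [0.968, 0.25, 0.002, 0.0]
contact_force: [-0.4, -0.2, 0.4]
gripper_width: 42.7
```

```bash
python3 settle.py 3; python3 - <<'E'
from fit import *
Sc=arm.get_image("scene");save(Sc,"d1s",(220,120,380,300),4)
print(arm.read_state()["joints"].round(2))
E
```

```text
[620.6 142.2 389.1] tilt [ 0.0032 -0.    ] J -60.9 grasp [621.1 142.2 234.1]
[620.7 142.3 389. ] tilt [ 0.0031 -0.0001] J -60.9 grasp [621.1 142.3 234. ]
[620.7 142.3 389.1] tilt [ 0.0031 -0.    ] J -60.9 grasp [621.1 142.3 234.1]
[ 0.48  0.41  0.01  0.   -1.17  1.6 ]
```

View pics/d1s.png

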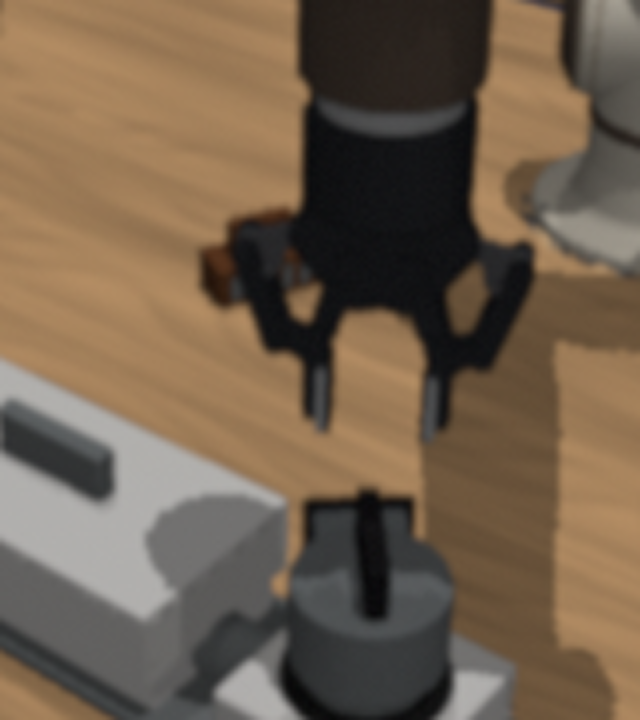

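Call:
play_rows(moves=[[[0.001, 0.007, 0], 0.36, 0], [[0.001, 0.007, 0], 0.36, 0], [[0.001, 0.007, -0.1], 0.36, 0], [[0.001, 0.007, -0.2], 0.36, 0], [[0.001, 0.007, -0.25], 0.36, 0], [[0.001, 0.007, -0.257], 0.36, 0], [[0.001, 0.007, -0.257], 0.36, 0], [[0.001, 0.007, -0.257], 0.36, 0]])

```text
clock: 66.82
position: [621.3, 144.6, 313.3]
ee_rot: [0.94, 0.342, 0.003, 0.0]
contact_force: [0.8, 0.5, -0.3]
gripper_width: 42.8
```

```bash
python3 settle.py 3; python3 - <<'E'
from fit import *
Sc=arm.get_image("scene");save(Sc,"d2s",(260,180,360,290),6)
E
```

```text
[621.2 144.5 313.1] tilt [0.0051 0.0014] J -50.1 grasp [622.  144.8 158.1]
[621.1 144.5 312.9] tilt [0.0047 0.0013] J -50.1 grasp [621.9 144.7 157.9]
[621.1 144.5 312.7] tilt [0.0043 0.0011] J -50.1 grasp [621.7 144.6 157.7]
```

View pics/d2s.png

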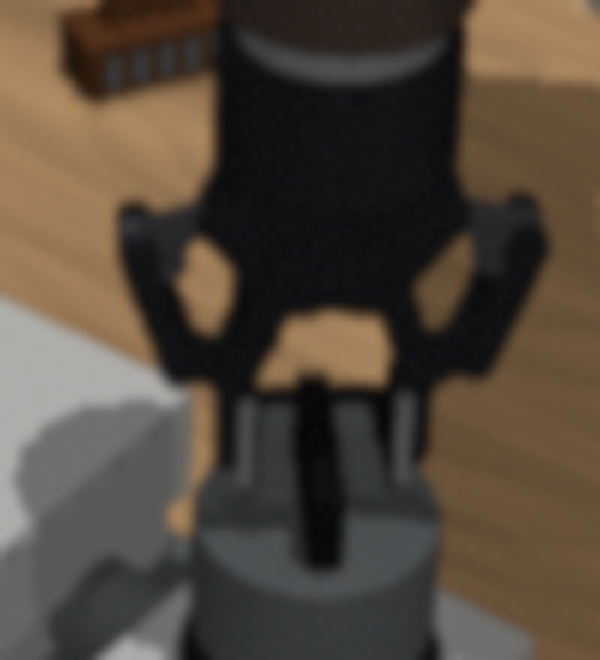

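The fingers straddle the fin, which is centred at (318,470) between tips at (240,480) and (405,475). I'll close.

Call:
play_rows(moves=[[[0, 0, 0], 0, 1], [[0, 0, 0], 0, 1], [[0, 0, 0], 0, 1], [[0, 0, 0], 0, 1], [[0, 0, 0], 0, 1]])

```text
clock: 67.65
position: [621.3, 144.2, 313.0]
ee_rot: [0.94, 0.342, 0.002, 0.001]
contact_force: [1.3, -2.1, 1.7]
gripper_width: 10.6
```

```bash
python3 settle.py 1; python3 -c "
from h import *
s=arm.read_state();print(s['contact_force'],s['wrist_torque'],s['joints'].round(2))"
```

```text
[621.3 144.2 313. ] tilt [0.005  0.0008] J -50.1 grasp [622.1 144.4 158. ]
[ 1.47644417 -2.11036532  2.30201286] [-0.93060903 -0.37893045 -0.03981685] [ 0.48  0.48 -0.08  0.   -1.    1.79]
```

Call:
play_rows(moves=[[[0, 0, 0], -0.2, 1], [[0, 0, -0.001], -0.4, 1], [[0, 0, -0.001], -0.7, 1], [[0, 0, -0.002], -1, 1], [[0, 0, -0.002], -1, 1], [[0, 0, -0.002], -1, 1]])

```text
clock: 68.45
position: [620.8, 145.7, 312.3]
ee_rot: [0.996, 0.088, 0.002, -0.0]
contact_force: [-2.9, 5.6, 3.3]
gripper_width: 10.9
```

```bash
python3 settle.py 1; python3 - <<'E'
from h import *
s=arm.read_state();print(s['contact_force'],s['wrist_torque'])
Sc=arm.get_image("scene");save(Sc,"d3s",(250,180,370,300),5)
E
```

```text
[620.8 145.7 312.4] tilt [0.0045 0.0012] J -79.9 grasp [621.5 145.9 157.4]
[-2.35975645  6.12403803  3.49515489] [ 1.8273833   0.85523243 -0.09993802]
```

View pics/d3s.png

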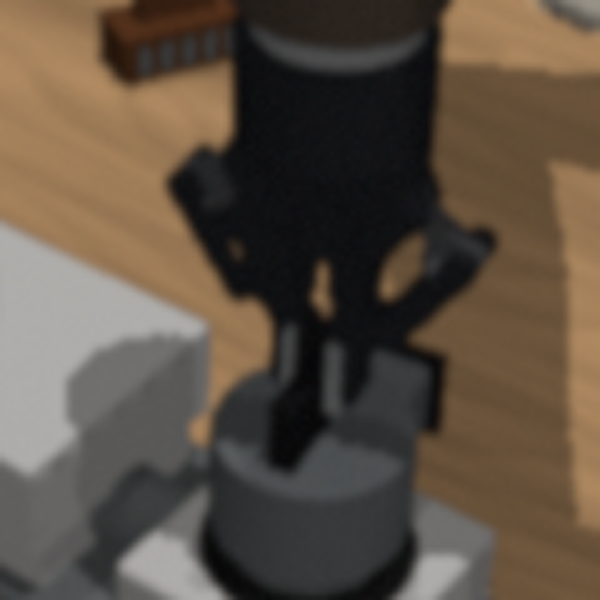

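Call:
play_rows(moves=[[[0, 0.002, 0], -0.2, 1], [[0, 0.002, -0.001], -0.4, 1], [[0, 0.002, -0.001], -0.7, 1], [[0, 0.002, -0.002], -1, 1], [[0, 0.002, -0.002], -1, 1], [[0, 0.002, -0.002], -1, 1]])

```text
clock: 69.3
position: [620.7, 147.8, 311.7]
ee_rot: [0.985, -0.172, 0.003, -0.002]
contact_force: [-0.9, 5.2, 2.1]
gripper_width: 10.7
```

Call:
play_rows(moves=[[[0, 0, 0], -0.2, 1], [[0, 0, -0.001], -0.4, 1], [[0, 0, -0.001], -0.7, 1], [[0, 0, -0.002], -1, 1], [[0, 0, -0.002], -1, 1], [[0, 0, -0.002], -1, 1]])

```text
clock: 70.05
position: [621.1, 149.5, 311.1]
ee_rot: [0.908, -0.42, 0.004, -0.003]
contact_force: [1.0, 5.6, -0.6]
gripper_width: 10.7
```

Call:
play_rows(moves=[[[0, 0, 0], -0.2, 1], [[0, 0, -0.001], -0.4, 1], [[0, 0, -0.001], -0.7, 1], [[0, 0, -0.002], -1, 1], [[0, 0, -0.002], -1, 1], [[0, 0, -0.002], -1, 1]])

```text
clock: 70.8
position: [622.1, 150.9, 310.5]
ee_rot: [0.769, -0.64, 0.005, -0.005]
contact_force: [3.0, 3.8, -1.4]
gripper_width: 10.7
```

Call:
play_rows(moves=[[[0, 0, 0], -0.2, 1], [[0, 0, -0.001], -0.4, 1], [[0, 0, -0.001], -0.7, 1], [[0, 0, -0.002], -1, 1], [[0, 0, -0.002], -1, 1], [[0, 0, -0.002], -1, 1]])

```text
clock: 71.55
position: [623.4, 151.9, 309.8]
ee_rot: [-0.578, 0.816, -0.007, 0.007]
contact_force: [5.9, 1.7, -2.3]
gripper_width: 10.8
```

```bash
python3 settle.py 2; python3 - <<'E'
from h import *
s=arm.read_state();print(s['contact_force'],s['wrist_torque'],s['joints'].round(2))
Sc=arm.get_image("scene");save(Sc,"d4s",(250,180,370,300),5)
E
```

```text
[623.4 151.8 309.8] tilt [ 0.0187 -0.0031] J 160.6 grasp [626.3 151.4 154.8]
[623.4 151.8 309.8] tilt [ 0.0188 -0.0031] J 160.6 grasp [626.3 151.3 154.8]
[ 6.00269259  1.96275234 -2.23908315] [ 0.66892459 -1.42554145 -0.04106425] [ 0.49  0.48 -0.09  0.01 -0.98 -0.84]
```

View pics/d4s.png

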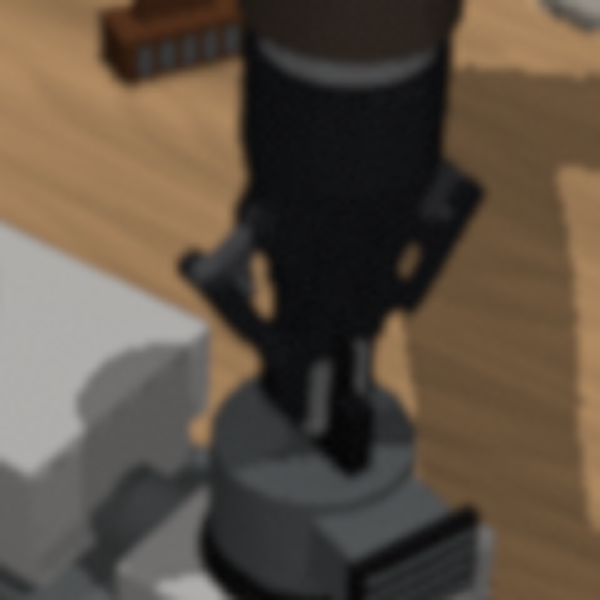

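Call:
play_rows(moves=[[[0, 0.001, 0], -0.15, 1], [[0, 0.001, -0.001], -0.3, 1], [[0, 0.001, -0.001], -0.45, 1], [[0, 0.001, -0.001], -0.45, 1], [[0, 0.001, -0.001], -0.45, 1]])

```text
clock: 72.32
position: [624.1, 152.2, 309.5]
ee_rot: [-0.479, 0.878, -0.008, 0.007]
contact_force: [5.7, -0.4, -0.4]
gripper_width: 10.7
```

Call:
play_rows(moves=[[[0, 0, 0], 0, 0.5], [[0, 0, 0], 0, 0], [[0, 0, 0], 0, 0], [[0, 0, 0], 0, 0], [[0, 0, 0.1], 0, 0], [[0, 0, 0.3], 0, 0], [[0, 0, 0.4], 0, 0], [[-0.3, -0.3, 0.4], 0, 0], [[-0.6, -0.6, 0.4], 0, 0], [[-0.6, -0.9, 0.4], 0, 0], [[-0.6, -1, 0.4], 0, 0], [[-0.6, -1, 0.4], 0, 0]])

```text
clock: 73.82
position: [459.0, -109.1, 430.0]
ee_rot: [-0.479, 0.877, -0.008, 0.008]
contact_force: [1.1, -0.0, -0.2]
gripper_width: 42.4
```

```bash
python3 settle.py 3; python3 - <<'E'
from h import *
Sc=arm.get_image("scene");T=arm.get_image("top");save(Sc,"e1s",(160,180,400,340),3.3);save(T,"e1t",(130,110,280,220),5.2);save(T,"e1f",s=1.4)
np.save("te.npy",T,allow_pickle=True)
E
```

```text
[ 456.2 -113.3  429.9] tilt [ 0.0178 -0.0074] J 147.0 grasp [ 458.9 -114.5  274.9]
[ 457.7 -111.4  429.9] tilt [ 0.0195 -0.0067] J 146.9 grasp [ 460.7 -112.4  275. ]
[ 458.9 -109.8  429.9] tilt [ 0.0206 -0.0065] J 147.0 grasp [ 462.1 -110.8  275. ]
```

View pics/e1t.png

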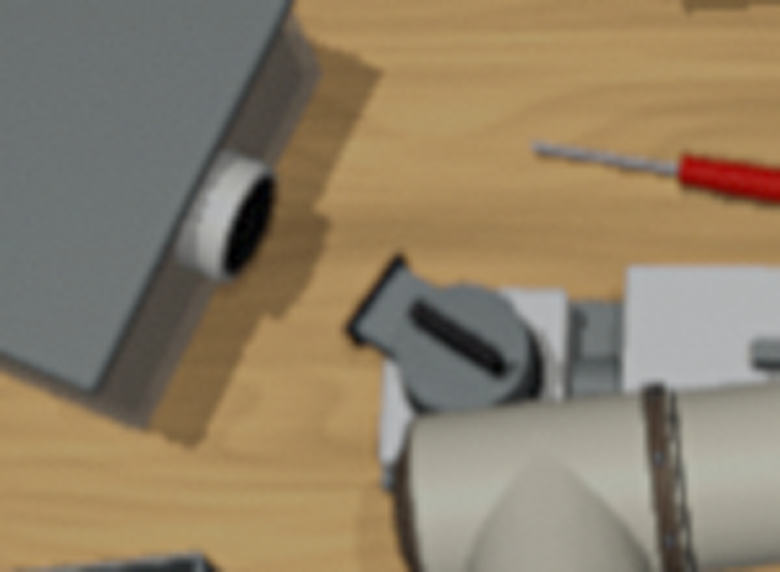

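View pics/e1s.png

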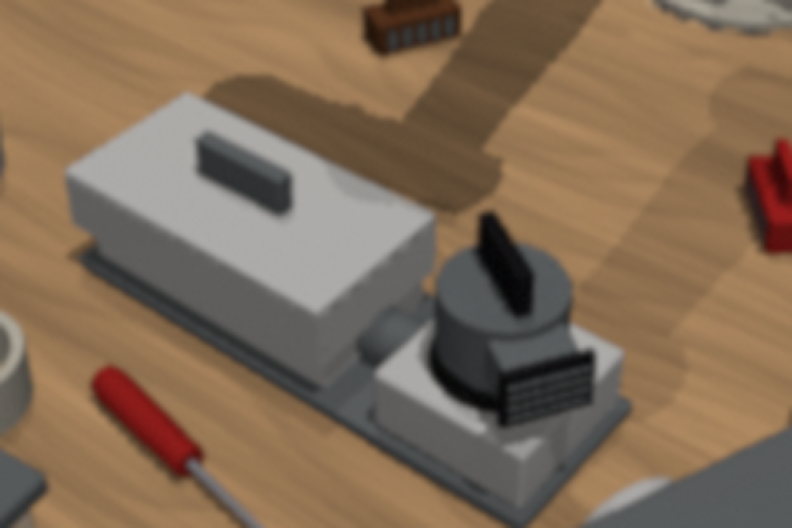

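```bash
python3 - <<'E'
from h import *
T=np.load("te.npy",allow_pickle=True).item()
m=(T["pixels"].max(2)<55).astype(np.uint8); k=np.zeros_like(m); k[165:183,208:228]=1; m*=k
ys,xs=np.nonzero(m); r=cv2.minAreaRect(np.c_[xs,ys].astype(np.float32)); print(r)
(cx,cy),(w,h),a=r; a=np.radians(a if w>h else a+90); L=max(w,h)/2
e=unproj(T,[[cx-L*np.cos(a),cy-L*np.sin(a)],[cx+L*np.cos(a),cy+L*np.sin(a)]],161)[:,:2]; c=e.mean(0); d=e[0]-e[1]; 
print(e,c,np.degrees(np.arctan2(d[1],d[0])))
# nozzle face ends at top z~ (nozzle top ~128?)
n=unproj(T,(np.array([[402,262],[352,332]])/5.2+[130,110]),125)[:,:2]; print("face",n,"normal from centre",np.degrees(np.arctan2(*(n.mean(0)-c)[::-1])))
d/=np.linalg.norm(d)
for z in(70,90,105):
    p=unproj(T,np.array([250,222])/5.2+[130,110],z)[0,:2]; v=p-c; print(z,p,"x",v@d,"y",-v[0]*d[1]+v[1]*d[0],np.degrees(np.arctan2(v[1],v[0])))
E
```

```text
((217.576904296875, 174.88461303710938), (20.801258087158203, 4.160251617431641), 33.6900634765625)
[[639.71113134 172.50713394]
 [602.63458031 117.58787459]] [621.17285583 145.04750426] 55.97631339136224
face [[679.47764177 184.09141872]
 [634.82623967 213.24157552]] normal from centre 56.137842981066356
70 [724.1216512  291.85131273] x 179.27543986696233 y -3.1826576592516034 54.95925440003515
90 [717.43473291 287.50712618] x 171.93338181943392 y -0.07122444939921024 55.952578267489855
105 [712.41954419 284.24898627] x 166.42683828378756 y 2.262350457989996 56.7551249760255
```

```bash
python3 - <<'E'
from h import *
Sc=arm.get_image("scene");save(Sc,"e2s",s=1.4)
E
```

```text
(no output)
```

View pics/e2s.png

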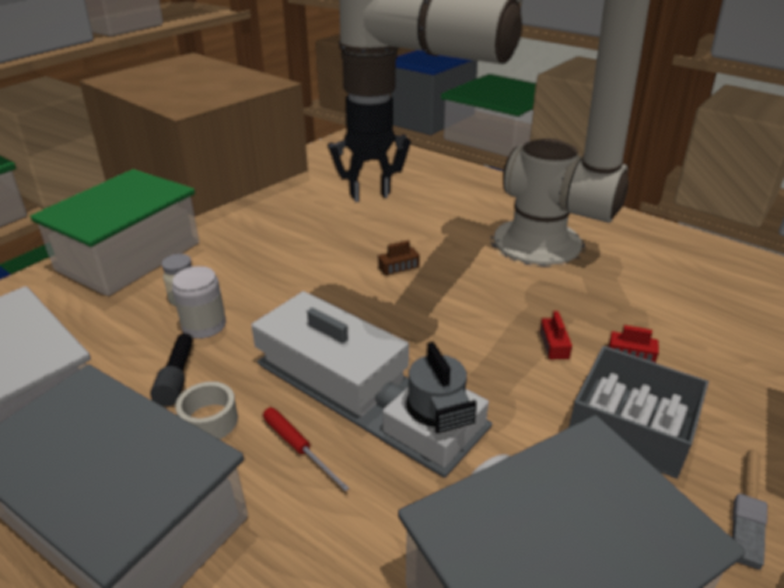

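The three spent cassettes are in the bin at (640,400), the lid is flat on the tray at (330,345), and the nozzle faces the port at (490,465). The can and jar haven't moved, and the arm is clear. I'll hand it in.

```bash
python3 -c "
from bench import arm
print(arm.job_done()); print(arm.read_state()['clock'])"
```

```text
the job is handed in; nothing more can be done
None
the job is handed in; nothing more can be done
```

The cassette change is finished and handed in at about 74 s of the 210 s; no verdict was reported, so everything below rests on my own checks.

- **Cassettes:** All 3 spent cassettes stand in the bin. All 4 fresh ones lay flat in their own slots, ribs up, in the last pictures before the lid went on. I left the red and brown look-alikes alone.
- **Lid:** It was released at the expected seated height (wrist at 269.5 mm) and looked flat and square on the tray.
- **Hood:** I turned it about 163° clockwise in one grip. The nozzle now points at about 56°, with the port at 55–57°. The port centre is within about 3 mm sideways, against the 32 mm allowed.
- **Bystanders:** In the last picture the paint can and jar looked unmoved, and the arm was clear of everything.

Some things did not go cleanly:
- **Knocked cassette:** One fresh cassette was moved about 40 mm before I reached it, so I measured it again.
- **Rim contact:** That same cassette caught the tray rim on the first try and tilted. I lifted it, shifted it, and it then settled flat.
- **Camera disagreement:** The two cameras differed by about 4 mm in y, and the hood's turning suggested its axis is about 3 mm further in y than I had measured. I worked with the average, which should be within the fits.

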